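# Set the swivel vise to zero and lock it

### The arm

A 6-joint arm with a two-finger parallel gripper is mounted at the origin on the work surface. World frame = base frame: x ahead of the robot, y to its left, z up, the work surface at z = 0. Lengths are in m, angles in rad, forces in N, time in s.
With the tool pointing down it reaches from about 0.25 to 0.725 m from the base axis. Payload 4 kg.
Tool frame: the origin (TCP) lies at the very end of the fingers, on their centre line; the grasp point (between the pads) lies 19 mm behind it; y points along the fingers, z is the direction in which the jaws open and shut, and the axes are right-handed (so a half turn about y gives the same grasp; the last joint's range is limited). The gripper opens to 85 mm and grips with 20 to 120 N. Pads are 22 mm wide; open, the fingers measure 114 mm over their backs; the gripper's body (76 mm by 85 mm) begins 54 mm behind the grasp point. The pads swing forward as they close: fully open they stand 13 mm farther back than shut.
Start: joints at [-1.243, 0.241, 0.005, 1.335, 0, 1.571], TCP at [0.161, -0.473, 0.231] pointing down, gripper open.
Joint ranges: [-2.72, 2.72], [-1.05, 1.87], [-1.09, 1.28], [-1.99, 2.15], [-1.42, 1.44], [-3.14, 3.14]. Speed limits (rad/s): [2.79, 2.79, 3.14, 3.14, 3.14, 3.14].

### API

Orientations are given as [roll, pitch, yaw] about the fixed x, y, z axes, in that order (R = Rz(yaw) Ry(pitch) Rx(roll)).
In Python, from station import ctrl gives the robot as it stands. The module is installed in compiled form; this text tells all that it offers.
- The arm moves only by the shell command python3 -m handwheel 'ROWS'. ROWS is JSON, a list of rows, each an object of numbers: "hand": the finger opening in mm, from 0 to 85.4; "tx", "ty", "tz": the shift along the world's x, y, z in mm; "roll": the turn about the world's z in degrees. A call has 1 to 12 rows; each row is the pose to reach, as a shift and turn from the pose commanded when the call began; what a row does not reach only later rows make up. A row lasts 1/8 s, in which the tool goes at most 62.5 mm and 10.7 degrees, less where a joint would pass 70% of its speed; a pose out of reach is approached as far as the arm can. A call with a gripper value outside its range is refused whole. The fingers move at their own pace and stop on an object; the grip force is fixed at half the most. Time passes only in rows, so rows that repeat a pose let the fingers close. It gives the time, the measured TCP pose, the force and the opening at its end, in the units of the state.
- ctrl.state(): the state, without advancing time (a new reading comes with each control period).
- ctrl.grab_frame(name): name is "side" or "top"; returns a dict with "img" (400x640x3 uint8, red, green, blue), "mtx" (3x3 intrinsics, pixels), "R" (3x3) and "t" (3): a world point X has camera coordinates R X + t. Camera axes: x right, y down, z forward; pixel columns grow to the right and rows downward; lengths in m; the calibration is good to about 2 mm. A picture is of the moment at which its call begins. There is no depth.
- ctrl.close_job(): hands the job in, once; it reports no verdict.
The state is a dict: "time_s": time; "q": joint angles; "qvel": joint speeds; "tau": joint torques, N m; "eef_pos": TCP position; "eef_rot": TCP orientation; "wrist_force": force on the tool from outside, world axes, zero at the start; "ft_torque": the same for the moment, N m; "finger_gap": finger opening in m.
Only numpy, scipy, OpenCV 4.12 (cv2) and the standard library are available. Lean on these libraries where they do the work, as an engineer would, in place of code of your own. Each camera call takes 0.05 s, during which the arm holds its last target.

### The job

The bench vise has been left swung round on its swivel base with its lock lever slack. Swing it back until the mark on its flange stands at the zero mark on the fixed base, and lock it there by turning the lock lever clockwise until it is firm, without straining it. Leave the other things on the bench where they lie.

Things in the scene. Friction and masses are not known exactly. Their poses are not given: they have to be found in the camera images.
- vise_base: Fixed round cast-iron base of the bench vise, 172 mm across and 18 mm high, with four bolted feet reaching 116 mm from the centre. Origin on the bench at the swivel axis, z up (the swivel axis). Around its rim is a ring of degree ticks; the zero mark is the one long broad pale line, on a small tab in the base's own -y direction.
- zero_mark (a point): The zero mark on the rim of the fixed base, 86 mm from the swivel axis in the base's -y direction, 18 mm above the bench.
- vise_mark (a point): The pale mark line on the edge of the vise's swivelling flange, 72 mm from the swivel axis, 32 mm above the bench; it turns with the vise and must stand at the zero mark. Its axes are those of the vise: x from the swivel axis along the anvil tail, z up.
- vise (a joint): Swivel angle of the vise on its base in rad. 0: flange mark exactly at the zero mark, anvil tail along the base's +x. Positive is anticlockwise from above; it starts between -1.15 and -0.45. Heavy and stiff: 1.5 N m of friction (about 14 N at the anvil end); it stays where it is left. Turns only while the lock lever is slack.
- anvil_end (a point): Point inside the anvil tail (block at the end away from the screw), on its centre line, 110 mm from the swivel axis, 85 mm above the bench. The tail is 52 mm wide, 58 to 114 mm in height, and ends 26 mm farther out. The jaws, 140 mm high and 100 mm wide, lie from 6 mm on the tail side to 110 mm on the screw side of the swivel axis; the screw's cross bar ends 172 mm from it.
- lock_lever (a joint): Angle of the lock lever about its upright bolt on the vise, in rad: 0 fully slack, growing clockwise from above (tightening), up to 1.9; starts between 0 and 0.25. At 0 the lever points 120 degrees anticlockwise from the tail direction. The clamp bites at 0.35 to 1.4 rad, differing from start to start and not to be seen, only felt; from there it stiffens by about 1 N per mm at the ball.
- lever_pivot (a point): The lever's bolt axis, 57 mm from the swivel axis on the vise's +y side (left, looking along the tail), 60 mm above the bench.
- lever_ball (a point): Centre of the black ball, 25 mm in diameter, at the lever's end, 100 mm from the bolt axis, 95 mm above the bench. The lever is a 12 mm round bar rising from 58 mm height at the bolt to 75 mm at 35 mm out and 94 mm at the ball. Slack, it takes about 5 N at the ball to turn it and it stays where left; firm is 12 to 18 N at the ball, over 24 N strains it.
- clamp_shoe: The clamp shoe under the lock bolt, hidden inside the flange below the lever pivot; turning the lever clockwise drives it down on to the base and clamps the vise. Firm by hand is about 70 to 130 N on the shoe.
- wrench: Bystander: open-ended steel wrench, 190 mm long, lying flat on the bench. Leave it.
- oil_bottle: Bystander: grey bottle, 64 mm in diameter and 170 mm high, standing on the bench. Leave it.
- hammer: Bystander: hammer, 260 mm long, lying on the bench. Leave it.

How it is judged:
By the outcome, as a careful person would: the job done as asked, in the order asked, and still so for the second after the job is handed in, with the robot touching nothing.
It also fails if it takes over 67 s, if anything falls off the work surface, if the arm or the gripper's body presses on something with over 40 N, if the wrist force passes 120 N, or if a joint passes its speed limit or range.

## Working session

There is one attempt and no reset: what is moved stays moved. The work goes in short steps, Python scripts to look and compute and a shell command to move; the robot and the scene stay as the last step left them, time stands still between calls to the robot, and variables do not carry over. Pictures are saved under pics/ and viewed, and the job is handed in when it is done.

```bash
mkdir -p pics; ls; python3 - <<'E'
from station import ctrl
import cv2, numpy as np
s=ctrl.state(); print(s)
for n in("side","top"):
    f=ctrl.grab_frame(n); cv2.imwrite(f"pics/{n}0.png",f["img"][:,:,::-1]); np.savez(f"{n}0.npz",**f); print(n,f["mtx"],f["R"],f["t"])
E
```

```text
pics
{'time_s': 0.0, 'q': array([-1.24299207e+00,  2.41429240e-01,  3.71832727e-03,  1.33517697e+00,
       -1.07374985e-05,  1.57078327e+00]), 'qvel': array([-7.87092731e-05, -3.99225143e-04, -5.86311927e-04, -1.05744560e-03,
        4.69331092e-04, -2.96197825e-04]), 'tau': array([ 4.64809982e-04, -3.72321188e+01,  2.52405560e+01,  1.68497855e-02,
        6.37923540e-05,  5.31661371e-06]), 'eef_pos': array([ 0.1607778 , -0.47278401,  0.23040257]), 'eef_rot': array([-1.57288789e+00, -1.07101598e-05, -2.81377531e+00]), 'wrist_force': array([-0.01651968, -0.3681323 ,  0.27506433]), 'ft_torque': array([-0.05128998,  0.01313604,  0.07457103]), 'finger_gap': 0.0853793577313188}
side [[480.29427015   0.         318.87088664]
 [  0.         480.29427015 200.10239432]
 [  0.           0.           1.        ]] [[ 0.9292409   0.36866843 -0.02439126]
 [ 0.18969556 -0.53270102 -0.82476979]
 [-0.31705983  0.76178291 -0.56494234]] [-0.52331086 -0.06469502  1.5203758 ]
top [[432.8950195    0.         323.95162289]
 [  0.         432.8950195  197.19005227]
 [  0.           0.           1.        ]] [[ 0.02656954 -0.99954603  0.01420527]
 [-0.98656128 -0.02851084 -0.16088497]
 [ 0.16121694 -0.00973973 -0.98687093]] [-0.03362951  0.60043803  1.21794949]
```

View pics/side0.png

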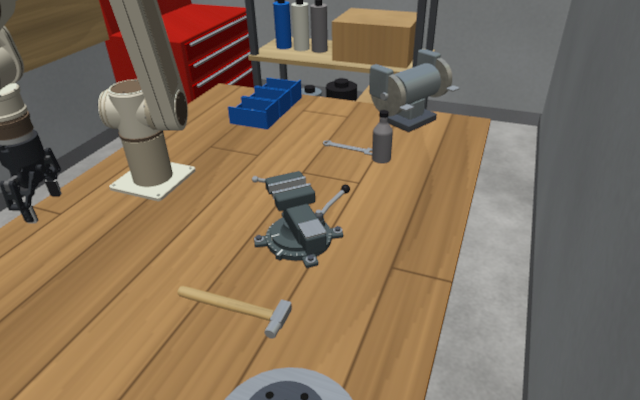

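View pics/top0.png

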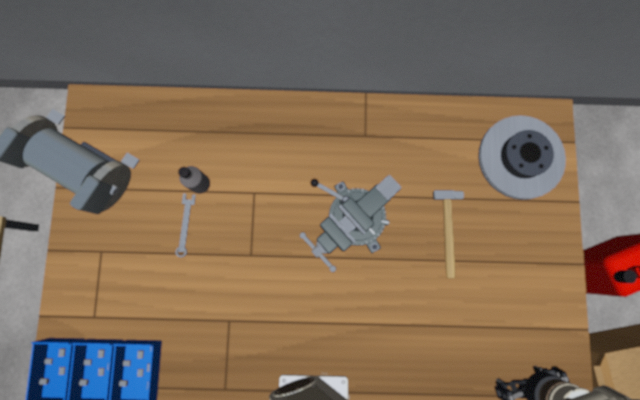

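The side view shows the vise near (298,230), its lever ball at (345,188) and the hammer in front. In the top view the vise is at about (355,220), the tail end at (388,187), the ball at (314,183) and the robot base at the bottom. I'll zoom in.

```bash
python3 - <<'E'
import cv2,numpy as np
a=np.load("top0.npz")["img"][150:290,270:430,::-1]; cv2.imwrite("pics/topz.png",cv2.resize(a,None,fx=4.2,fy=4.2,interpolation=cv2.INTER_CUBIC))
a=np.load("side0.npz")["img"][150:280,230:370,::-1]; cv2.imwrite("pics/sidez.png",cv2.resize(a,None,fx=4.5,fy=4.5,interpolation=cv2.INTER_CUBIC))
E
```

```text
(no output)
```

View pics/topz.png

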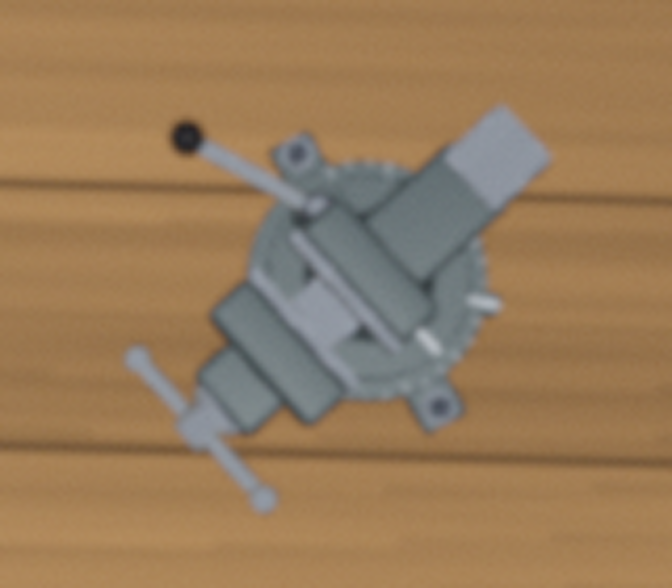

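View pics/sidez.png

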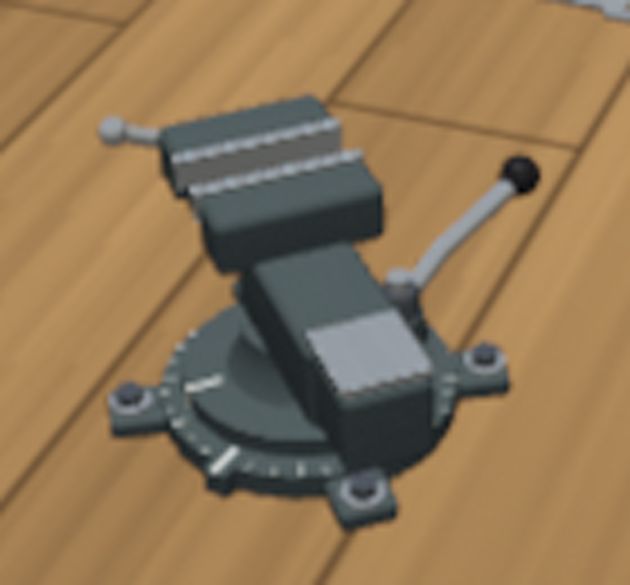

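```bash
cat > h.py <<'E'
import numpy as np,cv2
def ray(f,u,v):
    R,t=f["R"],f["t"]; C=-R.T@t; d=R.T@np.linalg.solve(f["mtx"],[u,v,1]); return C,d
def onz(f,u,v,z):
    C,d=ray(f,u,v); return C+d*(z-C[2])/d[2]
def tri(fa,pa,fb,pb):
    A=[];b=[]
    for f,p in((fa,pa),(fb,pb)):
        C,d=ray(f,*p); d/=np.linalg.norm(d); P=np.eye(3)-np.outer(d,d); A.append(P); b.append(P@C)
    return np.linalg.lstsq(np.vstack(A),np.hstack(b),rcond=None)[0]
def proj(f,X):
    c=f["R"]@np.asarray(X)+f["t"]; p=f["mtx"]@c; return p[:2]/p[2]
E
python3 - <<'E'
import numpy as np; from h import *
np.set_printoptions(precision=4,suppress=True)
T=dict(np.load("top0.npz"));S=dict(np.load("side0.npz"))
t=lambda x,y:(270+(x+.5)/4.2-.5,150+(y+.5)/4.2-.5)
s=lambda x,y:(230+(x+.5)/4.5-.5,150+(y+.5)/4.5-.5)
zt=onz(T,*t(485,301),.018);zs=onz(S,*s(225,460),.018);print("zero",zt,zs)
mt=onz(T,*t(428,341),.032);ms=onz(S,*s(205,384),.032);print("mark",mt,ms)
print("feet T",onz(T,*t(297,152),.02),onz(T,*t(439,406),.02))
print("feet S",onz(S,*s(485,356),.02),onz(S,*s(130,395),.02),onz(S,*s(363,487),.02))
print("ball",onz(T,*t(186,137),.095),onz(S,*s(520,175),.095),tri(T,t(186,137),S,s(520,175)))
print("plate T",[onz(T,*t(*p),.114) for p in((505,105),(550,157),(492,210),(443,157))])
print("plate S",[onz(S,*s(*p),.114) for p in((306,329),(398,310),(432,364),(340,392))])
print("bar ends",onz(T,*t(136,356),.1),onz(T,*t(263,498),.1))
E
```

```text
zero [ 0.5388 -0.2012  0.018 ] [ 0.5377 -0.1982  0.018 ]
mark [ 0.508  -0.1593  0.032 ] [ 0.5066 -0.157   0.032 ]
feet T [ 0.642  -0.0656  0.02  ] [ 0.4637 -0.1689  0.02  ]
feet S [ 0.6414 -0.0646  0.02  ] [ 0.4631 -0.1674  0.02  ] [ 0.6186 -0.1949  0.02  ]
ball [0.6357 0.0131 0.095 ] [0.6348 0.0154 0.095 ] [0.6355 0.0131 0.0966]
plate T [array([ 0.6599, -0.1994,  0.114 ]), array([ 0.6255, -0.2294,  0.114 ]), array([ 0.5887, -0.1909,  0.114 ]), array([ 0.6234, -0.1582,  0.114 ])]
plate S [array([ 0.5872, -0.1884,  0.114 ]), array([ 0.6263, -0.1568,  0.114 ]), array([ 0.6596, -0.1937,  0.114 ]), array([ 0.6244, -0.2305,  0.114 ])]
bar ends [0.4868 0.0415 0.1   ] [ 0.3968 -0.0443  0.1   ]
```

Both views agree. The swivel axis is at about (0.553,-0.117) and the base yaw is about -9.8°. The tail points at about -47.5°, so the vise needs roughly +38°. The lever angle is about 0.11. The checks hold: zero-mark radius 84 against 86 mm, ball to pivot 101 against 100 mm, and ball height 96.6 against 95 mm. I'll grip the tail and swing it along its arc.

```bash
python3 -m handwheel '[{"tx":20,"ty":12,"roll":5},{"tx":60,"ty":35,"roll":14},{"tx":100,"ty":60,"roll":24},{"tx":145,"ty":86,"roll":34},{"tx":190,"ty":113,"roll":44},{"tx":230,"ty":138,"roll":54}]'; python3 -c "
from station import ctrl; print(ctrl.state()['q'])"
```

```text
[-1.24300056e+00  2.41359564e-01  3.88875731e-03  1.33520907e+00
  1.40319975e-05  1.57077254e+00]$[0]: bad value
```

```bash
python3 -m handwheel '[{"hand":85,"tx":20,"ty":12,"tz":0,"roll":5},{"hand":85,"tx":60,"ty":35,"tz":0,"roll":14},{"hand":85,"tx":100,"ty":60,"tz":0,"roll":24},{"hand":85,"tx":145,"ty":86,"tz":0,"roll":34},{"hand":85,"tx":190,"ty":113,"tz":0,"roll":44},{"hand":85,"tx":230,"ty":138,"tz":0,"roll":54}]'; python3 -c "
from station import ctrl; print(ctrl.state()['q'])"
```

```text
time_s: 0.85
eef_pos: [0.3922, -0.3341, 0.2309]
eef_rot: [-1.571, 0.0, -1.865]
wrist_force: [0.0, -0.8, -1.3]
finger_gap: 0.0848
[-7.05513866e-01  2.71591000e-01  4.49771622e-02  1.34492640e+00
 -1.79155097e-05  1.15957751e+00]
```

```bash
python3 -m handwheel '[{"hand":85,"tx":40,"ty":23,"tz":0,"roll":10},{"hand":85,"tx":80,"ty":46,"tz":0,"roll":20},{"hand":85,"tx":120,"ty":70,"tz":0,"roll":30},{"hand":85,"tx":160,"ty":94,"tz":0,"roll":40},{"hand":85,"tx":200,"ty":118,"tz":0,"roll":50},{"hand":85,"tx":233,"ty":138,"tz":0,"roll":59.4},{"hand":85,"tx":233,"ty":138,"tz":0,"roll":59.4}]'; python3 - <<'E'
from station import ctrl
import cv2,numpy as np
print(ctrl.state()['q'])
f=ctrl.grab_frame("top");g=ctrl.grab_frame("side")
a=cv2.resize(f["img"][110:270,250:450,::-1],None,fx=2,fy=2,interpolation=cv2.INTER_CUBIC)
b=cv2.resize(g["img"][100:260,220:420,::-1],None,fx=2,fy=2,interpolation=cv2.INTER_CUBIC)
cv2.imwrite("pics/p1.png",np.hstack([a,b]))
E
```

```text
time_s: 1.72
eef_pos: [0.6256, -0.1951, 0.2293]
eef_rot: [-1.572, 0.002, -0.831]
wrist_force: [-0.7, 0.3, 0.1]
finger_gap: 0.0851
[-3.02532299e-01  5.67790657e-01  4.90193982e-01  1.49522084e+00
  3.54944182e-04  5.28267225e-01]
```

View pics/p1.png

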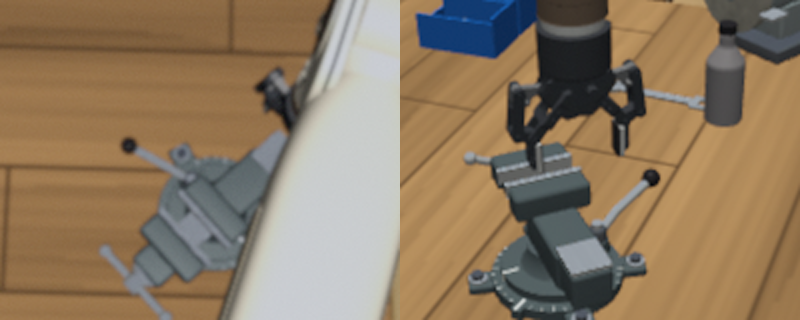

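The hand is above the tail, with the jaws lying across it. Now I'll descend.

```bash
python3 -m handwheel '[{"hand":85,"tx":0,"ty":-1,"tz":-30,"roll":0},{"hand":85,"tx":0,"ty":-1,"tz":-60,"roll":0},{"hand":85,"tx":0,"ty":-1,"tz":-90,"roll":0},{"hand":85,"tx":0,"ty":-1,"tz":-105,"roll":0},{"hand":85,"tx":0,"ty":-1,"tz":-115,"roll":0}]'; python3 - <<'E'
from station import ctrl
import cv2,numpy as np
g=ctrl.grab_frame("side")
b=cv2.resize(g["img"][120:270,220:370,::-1],None,fx=4,fy=4,interpolation=cv2.INTER_CUBIC)
cv2.imwrite("pics/p2.png",b)
E
```

```text
time_s: 2.45
eef_pos: [0.6234, -0.1991, 0.1161]
eef_rot: [-1.571, 0.0, -0.836]
wrist_force: [1.0, 0.7, -0.3]
finger_gap: 0.0853
```

View pics/p2.png

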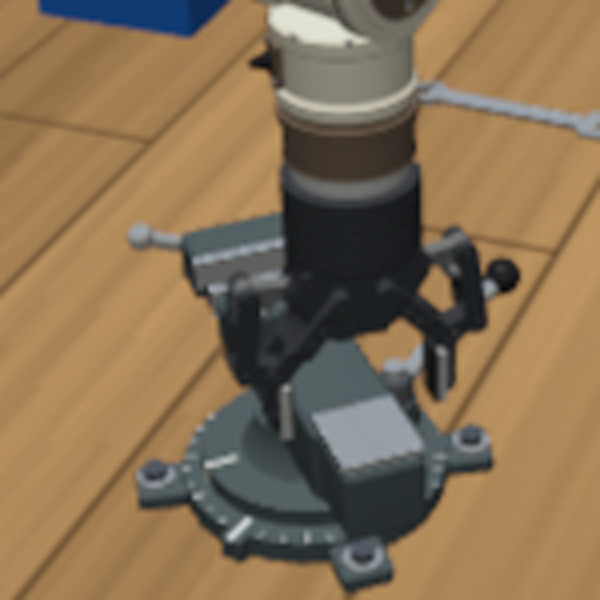

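```bash
python3 - <<'E'
from station import ctrl
from h import *
g=dict(np.load("side0.npz"))
z=lambda X:(proj(g,X)-[220,120])*4
c=np.array([0.6234,-.1991,.116]);d=np.array([.743,.669,0])
for k in(-.0425,0,.0425):print(k,z(c+k*d), z(c+k*d+[0,0,.013]))
print(z([.5526,-.1169,.114]),z([.6255,-.1965,.114]))
E
```

```text
-0.0425 [289.96663454 448.80415394] [288.69273643 430.71352752]
0 [360.28707158 431.54019229] [359.49696697 413.52598244]
0.0425 [429.14120127 414.63621524] [428.81503212 396.69920019]
[305.70444325 333.91867498] [365.49509003 432.44439807]
```

The tips project where expected, at (290,440) and (430,400), one on each side of the pale plate. I'll descend the rest of the way and grip.

```bash
python3 -m handwheel '[{"hand":85,"tx":1,"ty":1,"tz":-15,"roll":0},{"hand":85,"tx":2,"ty":2,"tz":-30,"roll":0},{"hand":85,"tx":2,"ty":2,"tz":-38,"roll":0},{"hand":85,"tx":2,"ty":2,"tz":-38,"roll":0}]'; python3 -m handwheel '[{"hand":60,"tx":0,"ty":0,"tz":0,"roll":0},{"hand":56,"tx":0,"ty":0,"tz":0,"roll":0},{"hand":54,"tx":0,"ty":0,"tz":0,"roll":0}]'
```

```text
time_s: 3.0
eef_pos: [0.6253, -0.196, 0.0771]
eef_rot: [-1.572, 0.002, -0.834]
wrist_force: [-0.3, -0.0, -0.3]
finger_gap: 0.0844
time_s: 3.38
eef_pos: [0.6263, -0.1965, 0.0788]
eef_rot: [-1.57, -0.001, -0.835]
wrist_force: [0.5, 0.2, 0.2]
finger_gap: 0.0542
```

```bash
python3 -m handwheel '[{"hand":45,"tx":0,"ty":0,"tz":0,"roll":0},{"hand":45,"tx":0,"ty":0,"tz":0,"roll":0},{"hand":45,"tx":0,"ty":0,"tz":0,"roll":0},{"hand":45,"tx":0,"ty":0,"tz":0,"roll":0}]'
```

```text
time_s: 3.88
eef_pos: [0.6269, -0.1959, 0.0794]
eef_rot: [-1.569, -0.001, -0.834]
wrist_force: [-0.0, 2.6, 6.0]
finger_gap: 0.0509
```

```bash
python3 - <<'E'
import numpy as np
p=np.array([74.3,-79.0])
for a in range(3,40,3):
    t=np.radians(a);R=np.array([[np.cos(t),-np.sin(t)],[np.sin(t),np.cos(t)]]);print(a,np.round(R@p-p,1))
E
```

```text
3 [4. 4.]
6 [7.9 8.2]
9 [11.4 12.6]
12 [14.8 17.2]
15 [17.9 21.9]
18 [20.8 26.8]
21 [23.4 31.9]
24 [25.7 37.1]
27 [27.8 42.3]
30 [29.5 47.7]
33 [31.  53.2]
36 [32.2 58.8]
39 [33.2 64.4]
```

```bash
python3 -m handwheel '[{"hand":45,"tx":4,"ty":4,"tz":0,"roll":3},{"hand":45,"tx":7.9,"ty":8.2,"tz":0,"roll":6},{"hand":45,"tx":11.4,"ty":12.6,"tz":0,"roll":9}]'; python3 -c "
from station import ctrl; s=ctrl.state(); print(s['ft_torque'],s['wrist_force'])"
```

```text
time_s: 4.25
eef_pos: [0.6375, -0.1844, 0.0794]
eef_rot: [-1.57, -0.001, -0.682]
wrist_force: [-2.1, 0.6, 6.4]
finger_gap: 0.0511
[ 0.73726214 -0.17533767 -1.71150626] [-2.09385646  0.61652555  6.38330462]
```

```bash
python3 -m handwheel '[{"hand":45,"tx":3.4,"ty":4.6,"tz":0,"roll":3},{"hand":45,"tx":6.5,"ty":9.3,"tz":0,"roll":6},{"hand":45,"tx":9.4,"ty":14.2,"tz":0,"roll":9},{"hand":45,"tx":12,"ty":19.3,"tz":0,"roll":12},{"hand":45,"tx":14.3,"ty":24.5,"tz":0,"roll":15},{"hand":45,"tx":16.4,"ty":29.7,"tz":0,"roll":18},{"hand":45,"tx":18.1,"ty":35.1,"tz":0,"roll":21},{"hand":45,"tx":19.6,"ty":40.6,"tz":0,"roll":24},{"hand":45,"tx":20.8,"ty":46.2,"tz":0,"roll":27},{"hand":45,"tx":20.8,"ty":46.2,"tz":0,"roll":27}]'; python3 - <<'E'
from station import ctrl
import cv2,numpy as np
s=ctrl.state(); print(s['ft_torque'],s['wrist_force'])
g=ctrl.grab_frame("side");np.savez("s3.npz",**g)
b=cv2.resize(g["img"][150:270,240:340,::-1],None,fx=5,fy=5,interpolation=cv2.INTER_CUBIC)
cv2.imwrite("pics/p3.png",b)
f=ctrl.grab_frame("top");cv2.imwrite("pics/p3t.png",f["img"][100:300,200:500,::-1])
E
```

```text
time_s: 5.5
eef_pos: [0.6591, -0.1377, 0.0794]
eef_rot: [-1.57, -0.002, -0.208]
wrist_force: [0.0, 0.3, 4.9]
finger_gap: 0.0508
[ 0.80654683 -0.26401864 -0.27666428] [0.04597396 0.27787499 4.87719464]
```

View pics/p3.png

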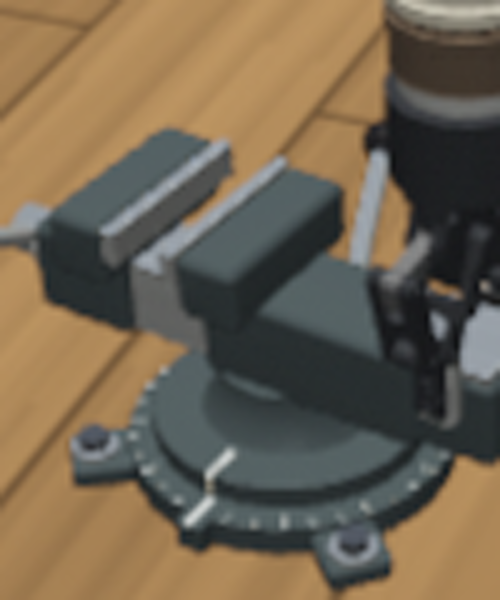

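View pics/p3t.png

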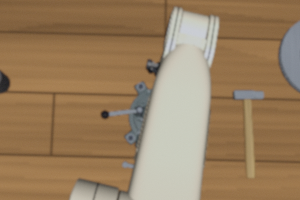

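```bash
python3 - <<'E'
from h import *
g=dict(np.load("s3.npz"));s=lambda x,y:(240+(x+.5)/5-.5,150+(y+.5)/5-.5)
im=g["img"];h=cv2.resize(im[150:270,240:340],None,fx=5,fy=5,interpolation=cv2.INTER_CUBIC)
m=((h.min(2)>150)*255).astype(np.uint8)
n,l,st,ce=cv2.connectedComponentsWithStats(m)
for i in range(1,n):
    if 150<ce[i][0]<260 and 430<ce[i][1]<540: print(st[i],ce[i])
c=onz(g,*s(0,0),0)*0+[.5523,-.116,0]
A=lambda u,v,z:(lambda d:(d[:2].round(4),np.hypot(*d[:2]).round(4),np.degrees(np.arctan2(d[1],d[0])).round(2)))(onz(g,*s(u,v),z)-c)
for u,v,z in((187,524,.018),(199,511,.018),(212,497,.018),(210,478,.032),(222,465,.032),(235,451,.032)):print(u,v,A(u,v,z))
cs=[onz(g,*s(*p),.02)[:2] for p in((95,438),(352,542))];print(cs)
cv2.imwrite("pics/z3.png",cv2.resize(im[230:262,270:300,::-1],None,fx=18,fy=18,interpolation=cv2.INTER_CUBIC))
E
```

```text
[206 449  28  30 307] [219.77198697 463.23452769]
[185 496  29  29 343] [198.97376093 510.44897959]
187 524 (array([-0.0165, -0.0931]), np.float64(0.0946), np.float64(-100.04))
199 511 (array([-0.0152, -0.0823]), np.float64(0.0836), np.float64(-100.44))
212 497 (array([-0.0137, -0.0704]), np.float64(0.0717), np.float64(-100.99))
210 478 (array([-0.0128, -0.0723]), np.float64(0.0734), np.float64(-100.05))
222 465 (array([-0.0115, -0.0611]), np.float64(0.0621), np.float64(-100.66))
235 451 (array([-0.01  , -0.0488]), np.float64(0.0498), np.float64(-101.6))
[array([ 0.4629837 , -0.16666026]), array([ 0.61818394, -0.19568257])]
```

View pics/z3.png

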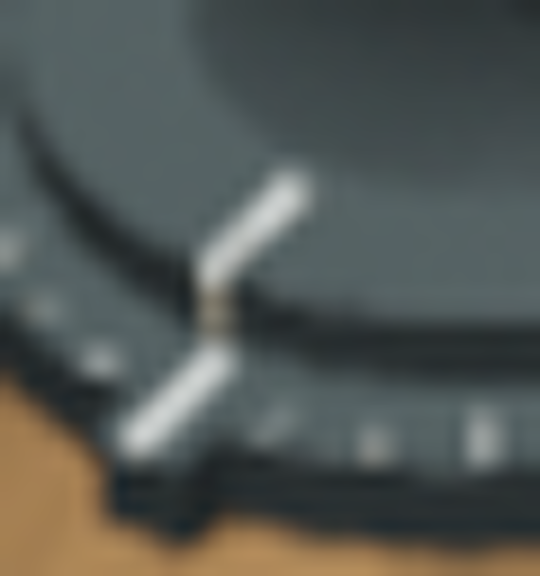

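The mark at about (222,465) in the zoom lines up with the zero line at about (199,511). The computed directions are -100.66° and -100.44°, so they agree within about 0.3°. Grip torque is near zero, so I'll release and lift, then check again from a clear view.

```bash
python3 -m handwheel '[{"hand":60,"tx":0,"ty":0,"tz":0,"roll":0},{"hand":84,"tx":0,"ty":0,"tz":0,"roll":0},{"hand":84,"tx":0,"ty":0,"tz":0,"roll":0},{"hand":84,"tx":0,"ty":0,"tz":0,"roll":0},{"hand":84,"tx":0,"ty":0,"tz":30,"roll":0},{"hand":84,"tx":0,"ty":0,"tz":70,"roll":0},{"hand":84,"tx":0,"ty":0,"tz":115,"roll":0},{"hand":84,"tx":0,"ty":0,"tz":145,"roll":0}]'
python3 -m handwheel '[{"hand":60,"tx":-30,"ty":40,"tz":0,"roll":0},{"hand":40,"tx":-70,"ty":80,"tz":0,"roll":0},{"hand":36,"tx":-115,"ty":120,"tz":0,"roll":0},{"hand":36,"tx":-160,"ty":160,"tz":0,"roll":0},{"hand":36,"tx":-190,"ty":200,"tz":0,"roll":0},{"hand":36,"tx":-190,"ty":240,"tz":0,"roll":0}]'; python3 - <<'E'
from station import ctrl
import cv2,numpy as np
s=ctrl.state(); print(s['ft_torque'],s['wrist_force'],s['q'])
g=ctrl.grab_frame("side");np.savez("s4.npz",**g)
f=ctrl.grab_frame("top");np.savez("t4.npz",**f)
b=cv2.resize(g["img"][150:270,240:360,::-1],None,fx=5,fy=5,interpolation=cv2.INTER_CUBIC)
cv2.imwrite("pics/p4.png",b)
b=cv2.resize(f["img"][150:290,280:430,::-1],None,fx=4,fy=4,interpolation=cv2.INTER_CUBIC)
cv2.imwrite("pics/p4t.png",b)
E
```

```text
time_s: 6.6
eef_pos: [0.6588, -0.1378, 0.2261]
eef_rot: [-1.571, -0.003, -0.206]
wrist_force: [0.0, 0.0, -0.3]
finger_gap: 0.0838
time_s: 7.35
eef_pos: [0.4658, 0.1032, 0.224]
eef_rot: [-1.571, -0.0, -0.206]
wrist_force: [0.1, -0.5, 0.5]
finger_gap: 0.0364
[ 0.04297253 -0.10264881  0.01539128] [ 0.10948625 -0.52142126  0.46318466] [ 2.18180098e-01  1.98866480e-01 -6.77915700e-02  1.30414749e+00
 -2.30606483e-04  4.24444425e-01]
```

View pics/p4.png

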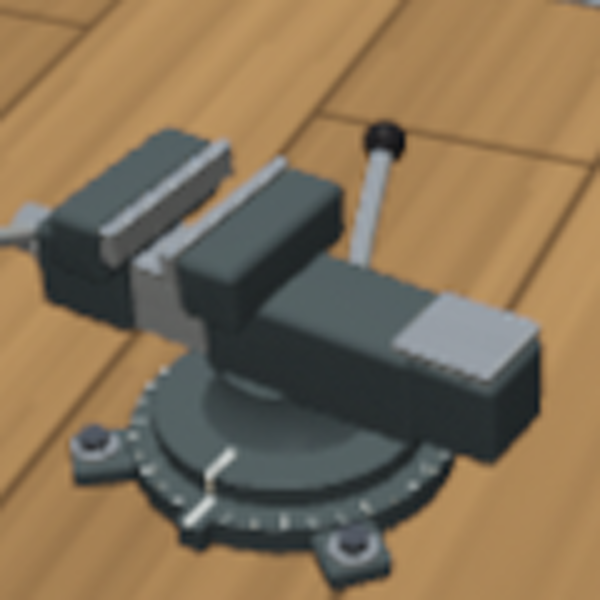

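View pics/p4t.png

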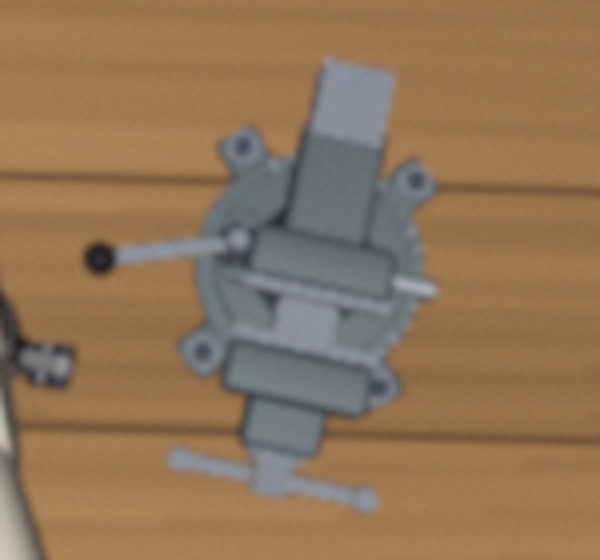

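```bash
python3 - <<'E'
from h import *
np.set_printoptions(precision=4,suppress=True)
T=dict(np.load("t4.npz"));S=dict(np.load("s4.npz"))
t=lambda x,y:(280+(x+.5)/4-.5,150+(y+.5)/4-.5);s=lambda x,y:(240+(x+.5)/5-.5,150+(y+.5)/5-.5)
F=np.array([onz(T,*t(*p),.02)[:2] for p in((242,147),(414,181),(378,387),(202,352))]);c=F.mean(0)
print(F,c,[np.degrees(np.arctan2(*(f-c)[::-1])) for f in F],(F[0]+F[2])/2,(F[1]+F[3])/2)
ang=lambda P:(np.hypot(*(P[:2]-c)).round(4),np.degrees(np.arctan2(*(P[:2]-c)[::-1])).round(2))
print("zero",ang(onz(T,*t(424,289),.018)),"mark",ang(onz(T,*t(403,284),.032)))
pl=[onz(T,*t(*p),.114) for p in((325,60),(395,75),(378,144),(312,133))];print("plate",ang(np.mean(pl,0)))
m=np.mean([ang(x)[1] for x in pl]);
e1=pl[0]-pl[3];e2=pl[1]-pl[2];print([np.degrees(np.arctan2(e[1],e[0])) for e in(e1,e2)],[np.degrees(np.arctan2(e[1],e[0])) for e in(pl[1]-pl[0],pl[2]-pl[3])])
bar=[onz(T,*t(*p),.1) for p in((180,459),(368,499))];d=bar[1]-bar[0];print("bar dir",np.degrees(np.arctan2(d[1],d[0]))+90, )
b=tri(T,t(99,258),S,s(384,140));print("ball",b,onz(T,*t(99,258),.095),onz(S,*s(384,140),.095))
# white mask subpixel in native
for n,f,(r0,r1,c0,c1) in(("T",T,(210,230,370,395)),("S",S,(235,258,272,292))):
    w=f["img"][r0:r1,c0:c1].min(2).astype(int);print(n);print(w[:, :])
E
```

```text
[[ 0.6402 -0.065 ]
 [ 0.618  -0.1947]
 [ 0.4634 -0.1688]
 [ 0.4856 -0.0387]] [ 0.5518 -0.1168] [np.float64(30.36545164108291), np.float64(-49.629543898201625), np.float64(-149.50843613771198), np.float64(130.29023613220676)] [ 0.5518 -0.1169] [ 0.5518 -0.1167]
zero (np.float64(0.0873), np.float64(-99.74)) mark (np.float64(0.0696), np.float64(-100.8))
plate (np.float64(0.1062), np.float64(-11.15))
[np.float64(-9.094888912468116), np.float64(-13.107134262677528)] [np.float64(-100.70717505509855), np.float64(-97.96574005283642)]
bar dir -10.344359761319652
ball [0.5437 0.0369 0.0978] [0.544 0.037 0.095] [0.542  0.0411 0.095 ]
T
[[ 82  72  80  97 101 106 108 104 104 106 104 102 101 106 115 100  82  75
   75  72  73  73  75  74  73]
 [ 72  69  74  82  91  95  99 104 105 105 104 100 102 110 122 113  92  79
   74  77  76  78  76  76  75]
 [ 80  78  80  78  83  84  87  92 100 103 103 100 101 112 125 115  96  81
   80  79  79  74  79  76  77]
 [ 93  91  89  84  84  84  82  85  90  99 103 101 102 109 115 109  91  79
   78  81  79  80  78  78  78]
 [100  98  96  96  94  94  92  83  87  94 103 1
[... 2891 characters left out ...]
  41  42
   42  41]
 [ 36  45  89 130 112  84  85 100 165 200 166  98  80  78  72  61  55  56
   53  48]
 [ 38  37  38  47  64  81  99 165 200 177 114  86  85  85  85  80  77  78
   74  70]
 [ 49  37  38  42  61  97 165 199 176 115  85  85  85  99  94  85  85  85
   86  84]
 [ 65  52  46  56  95 166 200 176 115  82  78  83 101 112  98  85  85  85
  100  94]
 [ 78  70  55  61 107 183 174 116  82  66  56  70  97  90  77  82  88  87
  124 111]
 [ 83  82  72  54  74 107  94  78  65  43  37  40  41  52  58  68  77  76
  110  99]
 [ 83  82  80  63  41  38  39  49  42  32  36  39  41  42  42  41  42  42
   41  42]
 [ 82  80  81  63  40  40  40  40  36  32  37  39  41  41  42  42  43  42
   41  42]]
```

```bash
python3 - <<'E'
from h import *
T=dict(np.load("t4.npz"));S=dict(np.load("s4.npz"))
def ang(f,u,v,z,c):
    P=onz(f,u,v,z)[:2]-c;return np.hypot(*P).round(4),np.degrees(np.arctan2(P[1],P[0])).round(2)
for cS in([.5523,-.116],[.5518,-.1168],[.5523,-.1169]):
    print(cS)
    for u,v,z in((278.14,253,.018),(279.16,252,.018),(280.13,251,.018),(284.87,241,.032),(283.88,242,.032),(282.8,243,.032),(281.43,246.5,.025)):print("S",ang(S,u,v,z,np.array(cS)),end=" ")
    print()
    for u,v,z in((386,221.66,.018),(387,221.86,.018),(388,222.03,.018),(379,220.42,.032),(380,220.55,.032),(381,220.76,.032)):print("T",ang(T,u,v,z,np.array(cS)),end=" ")
    print()
E
```

```text
[0.5523, -0.116]
S (np.float64(0.0889), np.float64(-100.45)) S (np.float64(0.0846), np.float64(-100.48)) S (np.float64(0.0803), np.float64(-100.6)) S (np.float64(0.0559), np.float64(-102.5)) S (np.float64(0.0604), np.float64(-102.21)) S (np.float64(0.0649), np.float64(-102.13)) S (np.float64(0.0711), np.float64(-102.26)) 
T (np.float64(0.0891), np.float64(-99.41)) T (np.float64(0.0921), np.float64(-99.42)) T (np.float64(0.0952), np.float64(-99.38)) T (np.float64(0.0664), np.float64(-101.32)) T (np.float64(0.0693), np.float64(-101.08)) T (np.float64(0.0723), np.float64(-101.05)) 
[0.5518, -0.1168]
S (np.float64(0.088), np.float64(-100.22)) S (np.float64(0.0837), np.float64(-100.25)) S (np.float64(0.0794), np.float64(-100.35)) S (np.float64(0.0551), np.float64(-102.17)) S (np.float64(0.0595), np.float64(-101.9)) S (np.float64(0.0641), np.float64(-101.84)) S (np.float64(0.0702), np.float64(-102.0)) 
T (np.float64(0.0882), np.float64(-99.18)) T (np.float64(0.0913), np.float64(-99.2)) T (np.float64(0.0943), np.float64(-99.16)) T (np.float64(0.0655), np.float64(-101.03)) T (np.float64(0.0684), np.float64(-100.8)) T (np.float64(0.0714), np.float64(-100.78)) 
[0.5523, -0.1169]
S (np.float64(0.088), np.float64(-100.56)) S (np.float64(0.0837), np.float64(-100.59)) S (np.float64(0.0794), np.float64(-100.72)) S (np.float64(0.0551), np.float64(-102.7)) S (np.float64(0.0595), np.float64(-102.39)) S (np.float64(0.0641), np.float64(-102.3)) S (np.float64(0.0702), np.float64(-102.42)) 
T (np.float64(0.0882), np.float64(-99.51)) T (np.float64(0.0913), np.float64(-99.52)) T (np.float64(0.0943), np.float64(-99.47)) T (np.float64(0.0655), np.float64(-101.47)) T (np.float64(0.0684), np.float64(-101.23)) T (np.float64(0.0714), np.float64(-101.19))
```

Sub-pixel fits in both views put the mark about 1.7° short: S gives -102.2 against -100.5, and T gives -101.1 against -99.4. The tail direction of -11.2° against the feet bisector of -9.6° says the same. I swung 36° rather than about 38°, so I'll re-grip and add 1.8°.

```bash
python3 -m handwheel '[{"hand":60,"tx":0,"ty":-40,"tz":0,"roll":0},{"hand":84,"tx":30,"ty":-80,"tz":0,"roll":0},{"hand":84,"tx":75,"ty":-120,"tz":0,"roll":0},{"hand":84,"tx":120,"ty":-160,"tz":0,"roll":0},{"hand":84,"tx":160,"ty":-200,"tz":0,"roll":0},{"hand":84,"tx":190,"ty":-240,"tz":0,"roll":0},{"hand":84,"tx":190,"ty":-240,"tz":0,"roll":0},{"hand":84,"tx":190,"ty":-240,"tz":-50,"roll":0},{"hand":84,"tx":190,"ty":-240,"tz":-95,"roll":0},{"hand":84,"tx":190,"ty":-240,"tz":-125,"roll":0},{"hand":84,"tx":190,"ty":-240,"tz":-145,"roll":0},{"hand":84,"tx":190,"ty":-240,"tz":-145,"roll":0}]'
python3 -m handwheel '[{"hand":57,"tx":0,"ty":0,"tz":0,"roll":0},{"hand":57,"tx":0,"ty":0,"tz":0,"roll":0},{"hand":45,"tx":0,"ty":0,"tz":0,"roll":0},{"hand":45,"tx":0,"ty":0,"tz":0,"roll":0},{"hand":45,"tx":0,"ty":0,"tz":0,"roll":0}]'
```

```text
time_s: 8.95
eef_pos: [0.6559, -0.137, 0.0764]
eef_rot: [-1.571, 0.005, -0.206]
wrist_force: [-0.6, -0.7, -0.0]
finger_gap: 0.0841
time_s: 9.57
eef_pos: [0.6591, -0.1378, 0.0804]
eef_rot: [-1.571, -0.003, -0.206]
wrist_force: [-1.4, -0.6, 6.0]
finger_gap: 0.051
```

```bash
python3 -m handwheel '[{"hand":45,"tx":0.2,"ty":1.1,"tz":0,"roll":0.6},{"hand":45,"tx":0.4,"ty":2.2,"tz":0,"roll":1.2},{"hand":45,"tx":0.6,"ty":3.3,"tz":0,"roll":1.8},{"hand":45,"tx":0.6,"ty":3.3,"tz":0,"roll":1.8},{"hand":45,"tx":0.6,"ty":3.3,"tz":0,"roll":1.8}]'; python3 - <<'E'
from station import ctrl
from h import *
s=ctrl.state(); print(s['ft_torque'],s['wrist_force'],s['eef_rot'])
g=ctrl.grab_frame("side");np.savez("s5.npz",**g)
print(g["img"][235:258,272:294].min(2))
E
```

```text
time_s: 10.2
eef_pos: [0.6595, -0.1354, 0.0804]
eef_rot: [-1.571, -0.003, -0.179]
wrist_force: [-1.7, -1.3, 7.0]
finger_gap: 0.0507
[-0.04122559  0.29619285 -1.0825537 ] [-1.66979694 -1.26057153  6.96213625] [-1.57149486 -0.00303327 -0.17910317]
[[ 84  85  86  85  85  86  85  85  86  83  76  69  67  66  66  64  64  63
   62  62  61  61]
 [ 78  85  86  86  85  85  85  85  85  85  83  76  70  67  67  67  65  65
   64  64  63  63]
 [ 67  83  86  85  85  85  85  86  85  85  85  82  77  72  69  68  68  67
   66  66  66  66]
 [ 54  73  84  85  85  86  86  86  85  85  85  85  84  81  76  72  70  69
   68  68  67  69]
 [ 46  54  76  85  86  85  85  85  85  86  85  85  85  85  98  90  77  76
   73  72  71  72]
 [ 57  41  59  76  83  85  86  85  85  85  86  86  85 137 152 118  85  84
   81  80  79  76]
 [ 77  53  36  54  74  83  86  85  85  85  85  85 136 179 169 118  85  85
   86  85  85  85]
 [ 85  65  41  36  53  71  81  85  85  85  86 137 179 169 118  86  86  86
   85  86  85  86]
 [ 86  77  58  40  35  47  64  74  81  85 137 179 169 118  86  85  85  85
   85  85  85  85]
 [ 85  85  77  61
[... 585 characters left out ...]
6  98  81  78  72  65  59  52
   51  48  46  44]
 [ 37  38  38  46  64  82  99 165 201 177 116  85  85  85  86  86  81  74
   73  70  68  65]
 [ 50  37  38  42  62  98 166 200 177 116  85  85  86 100  95  85  86  86
   85  86  85  86]
 [ 65  52  46  56  96 166 201 176 115  83  78  84 100 112  98  85  86  85
  100  94  85  85]
 [ 77  70  56  62 107 183 174 117  82  66  56  70  98  90  77  83  88  88
  123 111  85  85]
 [ 83  82  72  54  75 106  94  78  65  41  37  41  41  54  60  68  77  76
  111 100  73  76]
 [ 83  82  81  63  42  38  40  50  42  30  36  40  43  41  43  42  41  41
   41  42  44  56]
 [ 82  81  81  65  41  41  40  41  36  32  36  39  41  42  42  41  41  42
   43  42  42  43]]
```

```bash
python3 - <<'E'
from h import *
S=dict(np.load("s5.npz"));g=S["img"].min(2).astype(float)
def cen(row,c0,c1,base):
    w=np.clip(g[row,c0:c1]-base,0,None);return (w*np.arange(c0,c1)).sum()/w.sum()
for n in("s4.npz","s5.npz"):
    S=dict(np.load(n));g=S["img"].min(2).astype(float)
    Z=[(cen(r,272+9-(r-250)-3,272+9-(r-250)+4,88),r,.018) for r in(250,251,252,253)]
    M=[(cen(r,280,290,88),r,.032) for r in(241,242,243)]+[(cen(r,280,285,50),r,.025) for r in(247,248)]
    for c in([.5523,-.116],[.5518,-.1168]):
        a=[]
        for L in(Z,M):
            P=[onz(S,*p)[:2]-c for p in L];a.append([np.degrees(np.arctan2(p[1],p[0])).round(2) for p in P])
        print(n,a,np.mean(a[1])-np.mean(a[0]))
E
```

```text
s4.npz [[np.float64(-100.9), np.float64(-100.59), np.float64(-100.5), np.float64(-100.42)], [np.float64(-102.52), np.float64(-102.21), np.float64(-102.18), np.float64(-101.33), np.float64(-99.88)]] -1.021499999999989
s4.npz [[np.float64(-100.64), np.float64(-100.34), np.float64(-100.26), np.float64(-100.2)], [np.float64(-102.2), np.float64(-101.9), np.float64(-101.9), np.float64(-101.06), np.float64(-99.61)]] -0.9740000000000038
s5.npz [[np.float64(-100.91), np.float64(-100.57), np.float64(-100.5), np.float64(-100.43)], [np.float64(-101.4), np.float64(-101.22), np.float64(-101.06), np.float64(-100.44), np.float64(-99.28)]] -0.07749999999998636
s5.npz [[np.float64(-100.65), np.float64(-100.32), np.float64(-100.26), np.float64(-100.21)], [np.float64(-101.05), np.float64(-100.9), np.float64(-100.76), np.float64(-100.16), np.float64(-99.0)]] -0.013999999999995794
```

```bash
python3 -m handwheel '[{"hand":45,"tx":0.1,"ty":0.6,"tz":0,"roll":0.3},{"hand":45,"tx":0.2,"ty":1.2,"tz":0,"roll":0.7},{"hand":45,"tx":0.2,"ty":1.2,"tz":0,"roll":0.7},{"hand":45,"tx":0.2,"ty":1.2,"tz":0,"roll":0.7}]'
python3 -m handwheel '[{"hand":60,"tx":0,"ty":0,"tz":0,"roll":0},{"hand":84,"tx":0,"ty":0,"tz":0,"roll":0},{"hand":84,"tx":0,"ty":0,"tz":0,"roll":0},{"hand":84,"tx":0,"ty":0,"tz":0,"roll":0},{"hand":84,"tx":0,"ty":0,"tz":30,"roll":0},{"hand":84,"tx":0,"ty":0,"tz":70,"roll":0},{"hand":84,"tx":0,"ty":0,"tz":115,"roll":0},{"hand":84,"tx":0,"ty":0,"tz":145,"roll":0}]'
python3 -m handwheel '[{"hand":60,"tx":-30,"ty":40,"tz":0,"roll":0},{"hand":40,"tx":-70,"ty":80,"tz":0,"roll":0},{"hand":36,"tx":-115,"ty":120,"tz":0,"roll":0},{"hand":36,"tx":-160,"ty":160,"tz":0,"roll":0},{"hand":36,"tx":-190,"ty":200,"tz":0,"roll":0},{"hand":36,"tx":-190,"ty":240,"tz":0,"roll":0}]'; python3 - <<'E'
from station import ctrl
from h import *
np.set_printoptions(precision=4,suppress=True)
S=ctrl.grab_frame("side");np.savez("s6.npz",**S)
T=ctrl.grab_frame("top");np.savez("t6.npz",**T)
def cen(row,c0,c1,base):
    w=np.clip(g[row,c0:c1]-base,0,None);return (w*np.arange(c0,c1)).sum()/w.sum()
g=S["img"].min(2).astype(float)
Z=[(cen(r,272+9-(r-250)-3,272+9-(r-250)+4,88),r,.018) for r in(251,252,253)]
M=[(cen(r,280,290,88),r,.032) for r in(241,242,243)]
c=np.array([.5523,-.1162])
for L in(Z,M): print([np.degrees(np.arctan2(*(onz(S,*p)[:2]-c)[::-1])).round(2) for p in L])
g=T["img"].min(2).astype(float).T
Z=[(r,cen(r,217,226,b),.018) for r,b in((385,100),(386,92),(387,85),(388,80))]
M=[(r,cen(r,217,226,105),.032) for r in(379,380,381,382)]
c=np.array([.5518,-.1168])
for L in(Z,M): print([np.degrees(np.arctan2(*(onz(T,*p)[:2]-c)[::-1])).round(2) for p in L])
b=cv2.resize(S["img"][150:270,240:360,::-1],None,fx=4,fy=4,interpolation=cv2.INTER_CUBIC)
a=cv2.resize(T["img"][150:270,290:370,::-1],None,fx=4,fy=4,interpolation=cv2.INTER_CUBIC)
cv2.imwrite("pics/p6.png",np.hstack([a,b]))
E
```

```text
time_s: 10.75
eef_pos: [0.6597, -0.1342, 0.0804]
eef_rot: [-1.571, -0.003, -0.167]
wrist_force: [-2.4, -1.3, 6.2]
finger_gap: 0.051
time_s: 11.75
eef_pos: [0.6597, -0.1331, 0.2261]
eef_rot: [-1.571, -0.003, -0.162]
wrist_force: [-0.3, -0.8, -0.5]
finger_gap: 0.0841
time_s: 12.5
eef_pos: [0.4666, 0.1078, 0.2239]
eef_rot: [-1.571, 0.0, -0.162]
wrist_force: [0.3, 0.2, -0.0]
finger_gap: 0.0364
[np.float64(-100.62), np.float64(-100.52), np.float64(-100.45)]
[np.float64(-100.82), np.float64(-100.68), np.float64(-100.55)]
[np.float64(-98.3), np.float64(-98.79), np.float64(-99.14), np.float64(-99.24)]
[np.float64(-99.46), np.float64(-99.15), np.float64(-99.8), np.float64(-100.94)]
```

View pics/p6.png

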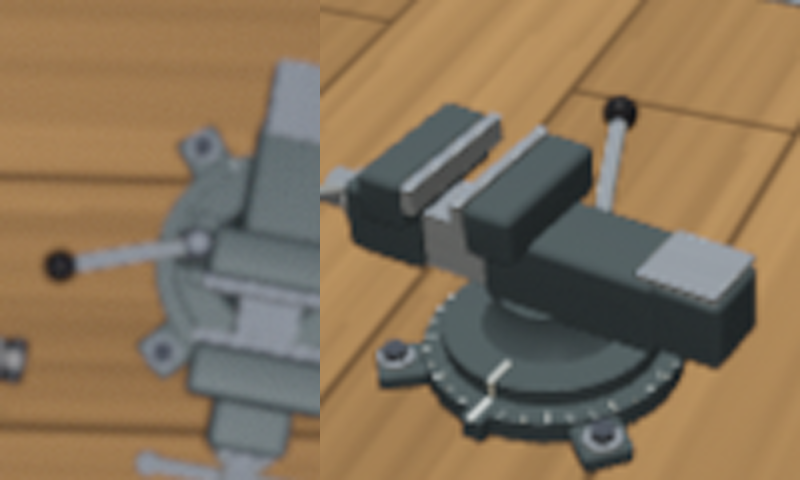

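The mark now sits 0.15° from zero in the side view and about 0.3–0.5° in the noisier top view. Next is the ball, at (60,265) in the left crop and (620,112) in the right.

```bash
python3 - <<'E'
from h import *
np.set_printoptions(precision=4,suppress=True)
T=dict(np.load("t6.npz"));S=dict(np.load("s6.npz"))
def blob(f,r0,r1,c0,c1):
    m=(f["img"][r0:r1,c0:c1].max(2)<55).astype(np.uint8);n,l,st,ce=cv2.connectedComponentsWithStats(m)
    i=1+np.argmax(st[1:,4]);print(st[i]);return ce[i]+[c0,r0]
pt=blob(T,205,230,295,316);ps=blob(S,165,190,385-2-0 if 0 else 380,410) if 0 else blob(S,168,190,305-0 if 0 else 303,330) 
print(pt,ps)
b=tri(T,pt,S,ps);print(b,onz(T,*pt,.095),onz(S,*ps,.095))
c=np.array([.5520,-.1166]);a=np.radians(-9.8);piv=c+.057*np.array([-np.sin(a),np.cos(a)])
for B in(b,onz(T,*pt,.095)):
    d=B[:2]-piv;print(piv,np.hypot(*d),np.degrees(np.arctan2(d[1],d[0])),"lever",120-9.8-np.degrees(np.arctan2(d[1],d[0])))
E
```

```text
[ 7  9  6  5 26]
[ 9  7  7  6 28]
[304.5 216. ] [315.1429 177.1786]
[0.5392 0.0368 0.0981] [0.5387 0.0365 0.095 ] [0.5379 0.042  0.095 ]
[ 0.5617 -0.0604] 0.09976084206030839 103.05197942303376 lever 7.148020576966246
[ 0.5617 -0.0604] 0.09956581303897569 103.32881085674903 lever 6.871189143250973
```

```bash
python3 -m handwheel '[{"hand":36,"tx":0,"ty":0,"tz":0,"roll":10},{"hand":36,"tx":0,"ty":0,"tz":0,"roll":20},{"hand":36,"tx":10,"ty":-10,"tz":0,"roll":30},{"hand":36,"tx":20,"ty":-20,"tz":0,"roll":40},{"hand":36,"tx":30,"ty":-30,"tz":0,"roll":50},{"hand":36,"tx":40,"ty":-40,"tz":0,"roll":60},{"hand":36,"tx":50,"ty":-50,"tz":0,"roll":70},{"hand":36,"tx":60,"ty":-60,"tz":0,"roll":80},{"hand":36,"tx":70,"ty":-70,"tz":0,"roll":90},{"hand":36,"tx":72,"ty":-71,"tz":0,"roll":100},{"hand":36,"tx":72,"ty":-71,"tz":0,"roll":110},{"hand":36,"tx":72,"ty":-71,"tz":0,"roll":112.5}]'
python3 -m handwheel '[{"hand":36,"tx":0,"ty":0,"tz":-30,"roll":0},{"hand":36,"tx":0,"ty":0,"tz":-70,"roll":0},{"hand":36,"tx":0,"ty":0,"tz":-85,"roll":0},{"hand":36,"tx":0,"ty":0,"tz":-85,"roll":0}]'; python3 - <<'E'
from station import ctrl
from h import *
S=ctrl.grab_frame("side");T=ctrl.grab_frame("top")
b=cv2.resize(S["img"][130:230,260:360,::-1],None,fx=4,fy=4,interpolation=cv2.INTER_CUBIC)
a=cv2.resize(T["img"][150:250,270:370,::-1],None,fx=4,fy=4,interpolation=cv2.INTER_CUBIC)
cv2.imwrite("pics/p7.png",np.hstack([a,b]))
print(ctrl.state()['q'])
E
```

```text
time_s: 14.1
eef_pos: [0.5411, 0.0349, 0.2231]
eef_rot: [-1.57, 0.0, 1.802]
wrist_force: [-0.5, -0.1, -0.4]
finger_gap: 0.0363
time_s: 14.6
eef_pos: [0.5403, 0.0354, 0.1375]
eef_rot: [-1.568, -0.0, 1.8]
wrist_force: [0.1, 0.0, 0.2]
finger_gap: 0.0357
[ 6.59547547e-02  3.79246457e-01 -4.68320172e-02  1.14266013e+00
 -6.43414415e-05 -1.73471731e+00]
```

View pics/p7.png

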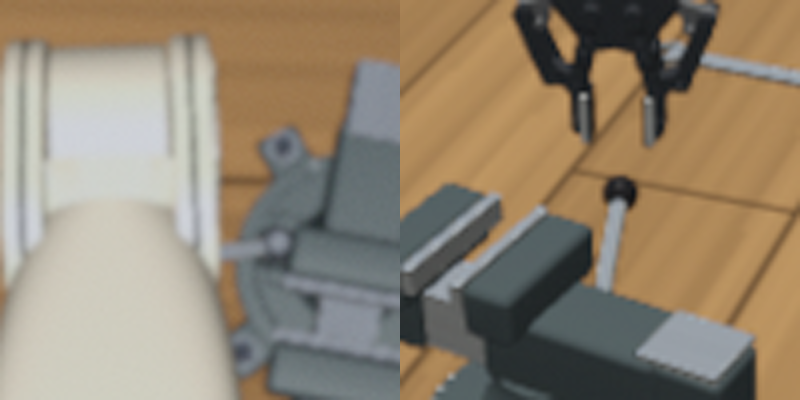

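The fork straddles the ball, with finger tips at columns 587 and 650 and the ball at 620. I'll descend.

```bash
python3 -m handwheel '[{"hand":36,"tx":-1,"ty":1.5,"tz":-20,"roll":0},{"hand":36,"tx":-1,"ty":1.5,"tz":-45,"roll":0},{"hand":36,"tx":-1,"ty":1.5,"tz":-62,"roll":0},{"hand":36,"tx":-1,"ty":1.5,"tz":-62,"roll":0}]'; python3 - <<'E'
from station import ctrl
from h import *
S=ctrl.grab_frame("side")
b=cv2.resize(S["img"][140:220,270:350,::-1],None,fx=5,fy=5,interpolation=cv2.INTER_CUBIC)
cv2.imwrite("pics/p8.png",b)
s=ctrl.state();print(s['wrist_force'],s['ft_torque'])
import math
# arc table relative to phi0=103.2
p=100*np.array([math.cos(math.radians(103.2)),math.sin(math.radians(103.2))])
for a in range(0,100,4):
    t=math.radians(103.2-a);q=100*np.array([math.cos(t),math.sin(t)]);print(a,np.round(q-p,1),end='; ')
E
```

```text
time_s: 15.2
eef_pos: [0.5401, 0.0374, 0.0766]
eef_rot: [-1.571, 0.0, 1.801]
wrist_force: [0.0, 0.5, 1.0]
finger_gap: 0.036
[ 0.77359585 -0.32752295  0.10584421] [-0.0420923  -0.00173284  0.02151891]
0 [0. 0.]; 4 [6.8 1.4]; 8 [13.8  2.2]; 12 [20.7  2.6]; 16 [27.7  2.5]; 20 [34.7  1.9]; 24 [41.6  0.9]; 28 [48.4 -0.7]; 32 [55.1 -2.7]; 36 [61.6 -5.2]; 40 [67.9 -8.1]; 44 [ 74.  -11.5]; 48 [ 79.9 -15.2]; 52 [ 85.5 -19.4]; 56 [ 90.8 -24. ]; 60 [ 95.7 -28.9]; 64 [100.3 -34.2]; 68 [104.5 -39.7]; 72 [108.4 -45.6]; 76 [111.8 -51.6]; 80 [114.7 -58. ]; 84 [117.3 -64.5]; 88 [119.3 -71.1]; 92 [120.9 -77.9]; 96 [122.  -84.8];
```

View pics/p8.png

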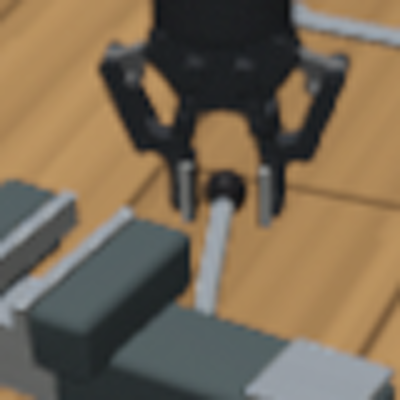

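The ball is between the pads. I'll start pushing clockwise along the arc.

```bash
python3 -m handwheel '[{"hand":36,"tx":3.4,"ty":0.7,"tz":0,"roll":-2},{"hand":36,"tx":6.8,"ty":1.4,"tz":0,"roll":-4},{"hand":36,"tx":10.3,"ty":1.8,"tz":0,"roll":-6},{"hand":36,"tx":13.8,"ty":2.2,"tz":0,"roll":-8}]'
python3 -m handwheel '[{"hand":36,"tx":3.4,"ty":0.2,"tz":0,"roll":-2},{"hand":36,"tx":6.9,"ty":0.4,"tz":0,"roll":-4},{"hand":36,"tx":6.9,"ty":0.4,"tz":0,"roll":-4}]'
```

```text
time_s: 15.75
eef_pos: [0.5527, 0.0391, 0.077]
eef_rot: [-1.568, 0.001, 1.659]
wrist_force: [-5.6, -1.8, 4.8]
finger_gap: 0.0361
time_s: 16.12
eef_pos: [0.5601, 0.0398, 0.0769]
eef_rot: [-1.57, 0.0, 1.591]
wrist_force: [-5.2, -1.6, 4.0]
finger_gap: 0.0359
```

```bash
python3 -m handwheel '[{"hand":36,"tx":3.5,"ty":0,"tz":0,"roll":-2},{"hand":36,"tx":7,"ty":-0.1,"tz":0,"roll":-4}]'
python3 -m handwheel '[{"hand":36,"tx":3.5,"ty":-0.3,"tz":0,"roll":-2},{"hand":36,"tx":7,"ty":-0.6,"tz":0,"roll":-4}]'
```

```text
time_s: 16.38
eef_pos: [0.5668, 0.0397, 0.0767]
eef_rot: [-1.569, 0.001, 1.52]
wrist_force: [-5.5, -1.9, 3.9]
finger_gap: 0.0356
time_s: 16.62
eef_pos: [0.5737, 0.0392, 0.0766]
eef_rot: [-1.569, 0.001, 1.45]
wrist_force: [-4.8, -1.8, 3.3]
finger_gap: 0.0359
```

```bash
python3 -m handwheel '[{"hand":36,"tx":3.5,"ty":-0.4,"tz":0,"roll":-2},{"hand":36,"tx":6.9,"ty":-1,"tz":0,"roll":-4}]'
```

```text
time_s: 16.88
eef_pos: [0.5806, 0.0382, 0.0765]
eef_rot: [-1.569, 0.001, 1.381]
wrist_force: [-6.1, -2.3, 3.9]
finger_gap: 0.0359
```

```bash
python3 -m handwheel '[{"hand":36,"tx":3.4,"ty":-0.7,"tz":0,"roll":-2},{"hand":36,"tx":6.8,"ty":-1.6,"tz":0,"roll":-4}]'
```

```text
time_s: 17.12
eef_pos: [0.5873, 0.0367, 0.0765]
eef_rot: [-1.569, 0.001, 1.311]
wrist_force: [-6.1, -2.2, 3.9]
finger_gap: 0.0359
```

```bash
python3 -m handwheel '[{"hand":36,"tx":3.4,"ty":-0.9,"tz":0,"roll":-2},{"hand":36,"tx":6.7,"ty":-2,"tz":0,"roll":-4}]'
```

```text
time_s: 17.38
eef_pos: [0.5929, 0.0348, 0.0764]
eef_rot: [-1.567, 0.001, 1.241]
wrist_force: [-8.4, -1.2, 6.1]
finger_gap: 0.036
```

```bash
python3 -m handwheel '[{"hand":36,"tx":3.3,"ty":-1.2,"tz":0,"roll":-2},{"hand":36,"tx":6.5,"ty":-2.5,"tz":0,"roll":-4}]'
```

```text
time_s: 17.62
eef_pos: [0.5976, 0.0327, 0.0762]
eef_rot: [-1.563, 0.002, 1.172]
wrist_force: [-13.8, -0.2, 9.2]
finger_gap: 0.0359
```

The clamp is biting, with tangential force at about 12.6 N. I'll let it settle, then take small steps.

```bash
python3 -m handwheel '[{"hand":36,"tx":0,"ty":0,"tz":0,"roll":0},{"hand":36,"tx":0,"ty":0,"tz":0,"roll":0}]'; python3 -c "
from station import ctrl
s=ctrl.state();print(s['wrist_force'],s['ft_torque'])"
```

```text
time_s: 17.88
eef_pos: [0.5979, 0.0328, 0.0763]
eef_rot: [-1.564, 0.002, 1.173]
wrist_force: [-10.7, 0.6, 7.5]
finger_gap: 0.036
[-10.68890347   0.62851588   7.50240011] [0.08442389 2.42354753 0.08326264]
```

```bash
python3 -m handwheel '[{"hand":36,"tx":1.2,"ty":-0.5,"tz":0,"roll":-1},{"hand":36,"tx":1.2,"ty":-0.5,"tz":0,"roll":-1}]'; python3 -c "
from station import ctrl
s=ctrl.state();print(s['wrist_force'],s['ft_torque'])"
```

```text
time_s: 18.12
eef_pos: [0.5983, 0.0323, 0.0763]
eef_rot: [-1.562, 0.002, 1.155]
wrist_force: [-12.3, 0.4, 8.8]
finger_gap: 0.0363
[-12.31277117   0.37698537   8.75553527] [0.14743698 2.79028102 0.0875004 ]
```

```bash
python3 -m handwheel '[{"hand":36,"tx":1.2,"ty":-0.5,"tz":0,"roll":-0.7},{"hand":36,"tx":2.3,"ty":-1,"tz":0,"roll":-1.4}]'; python3 -c "
from station import ctrl
s=ctrl.state();print(s['wrist_force'],s['ft_torque'])"
```

```text
time_s: 18.38
eef_pos: [0.5998, 0.0316, 0.0762]
eef_rot: [-1.561, 0.003, 1.131]
wrist_force: [-14.2, 0.8, 11.7]
finger_gap: 0.0365
[-14.20214009   0.82966913  11.71770871] [0.33503677 3.22998606 0.08717192]
```

```bash
python3 -m handwheel '[{"hand":36,"tx":0.9,"ty":-0.4,"tz":0,"roll":-0.6},{"hand":36,"tx":1.8,"ty":-0.8,"tz":0,"roll":-1.1}]'; python3 -c "
from station import ctrl
s=ctrl.state();print(s['wrist_force'],s['ft_torque'])"
```

```text
time_s: 18.62
eef_pos: [0.6011, 0.031, 0.0762]
eef_rot: [-1.56, 0.003, 1.112]
wrist_force: [-14.8, 1.3, 11.9]
finger_gap: 0.0362
[-14.7895512    1.30381738  11.85419143] [0.41256164 3.50578613 0.11651806]
```

Tangential force is now about 13.8 N held, and displacement past the bite is about 10 mm, which is mid-range for firm. I'll back off within the fork and check whether the lever stays put.

```bash
cat > blob.py <<'E'
from station import ctrl
from h import *
import sys
S=ctrl.grab_frame("side");np.savez(sys.argv[1]+".npz",**S)
cv2.imwrite("pics/"+sys.argv[1]+".png",cv2.resize(S["img"][140:260,270:390,::-1],None,fx=5,fy=5,interpolation=cv2.INTER_CUBIC))
s=ctrl.state();print(s['time_s'],s['wrist_force'])
E
python3 blob.py a9; python3 -m handwheel '[{"hand":36,"tx":-2.5,"ty":1.2,"tz":0,"roll":0},{"hand":36,"tx":-5,"ty":2.4,"tz":0,"roll":0},{"hand":36,"tx":-6,"ty":2.9,"tz":0,"roll":0},{"hand":36,"tx":-6,"ty":2.9,"tz":0,"roll":0}]'; python3 blob.py b9; python3 - <<'E'
import cv2,numpy as np
cv2.imwrite("pics/c9.png",np.hstack([cv2.imread("pics/a9.png")[50:500,50:450],cv2.imread("pics/b9.png")[50:500,50:450]]))
E
```

```text
18.675 [-15.8910682    1.61892121  10.54076864]
time_s: 19.18
eef_pos: [0.5994, 0.0329, 0.0759]
eef_rot: [-1.568, 0.001, 1.111]
wrist_force: [-5.6, -1.0, 1.6]
finger_gap: 0.0361
19.225 [-6.04051555 -0.85094636  1.28474152]
```

View pics/c9.png

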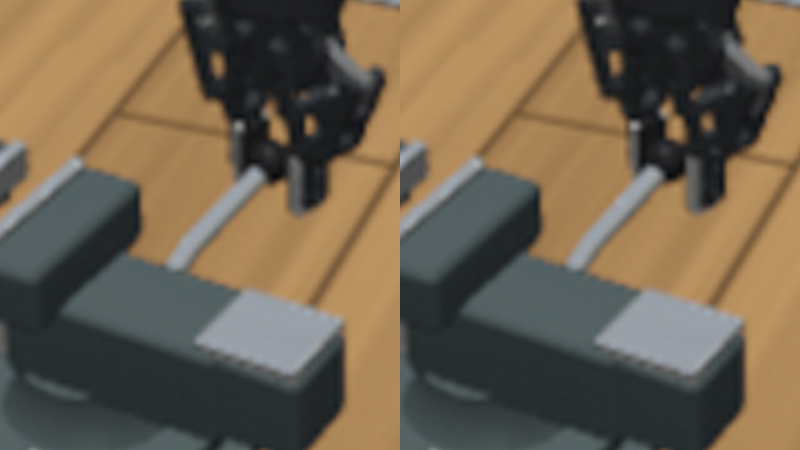

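```bash
python3 -m handwheel '[{"hand":36,"tx":-2.5,"ty":1.2,"tz":0,"roll":0},{"hand":36,"tx":-4.5,"ty":2.1,"tz":0,"roll":0},{"hand":36,"tx":-4.5,"ty":2.1,"tz":0,"roll":0}]'; python3 blob.py d9;  python3 - <<'E'
import cv2,numpy as np
cv2.imwrite("pics/e9.png",np.hstack([cv2.imread("pics/a9.png")[50:500,50:450],cv2.imread("pics/d9.png")[50:500,50:450]]))
for n in "abd":
    m=np.load(n+"9.npz")["img"][165:190,320:340].max(2);print(n);print(m[2:18,0:20])
E
```

```text
time_s: 19.6
eef_pos: [0.5968, 0.0353, 0.0765]
eef_rot: [-1.572, -0.001, 1.112]
wrist_force: [-1.3, 0.8, -0.1]
finger_gap: 0.0361
19.65 [-0.70576467  0.96779336 -0.86476706]
a
[[ 70  34  37  39  42  33  30  28  27  31  32  30  30  29  30  32  32  32
   33  29]
 [ 94  37  35  33  34  29  28  26  26  40  52  45  33  40  36  29  29  33
   41  35]
 [130  69  63  47  30  29  28  28  29  51  64  57  39  55  55  36  30  33
   47  51]
 [154 133 132 115  65  30  30  32  33  52  57  51  38  87  93  57  29  31
   37  54]
 [163 164 168 159 105  29  29  29  33  44  44  36  66 133 126  69  30  30
   33  42]
 [164 167 169 167 124  49  29  27  31  33  31  30  90 145 138  81  30  30
   33  34]
 [166 168 168 166 140  81  31  28  29  29  36  31  67 112 145 127  73  33
   32  34]
 [163 167 167 165 157 114  69 107  84  33  40  35  34  56 150 164 123  58
   31  33]
 [143 148 150 153 158 130  96 137 108  34  34  30  23  55 152 175 150  85
   29  30]
 [141 135 134 134 138 113  85  94  69  31  23  23  24  56 152 175 166 110
   29  29]
 [166 163 159 155 150 117  84  72  42  25  23  24  26  46 129 156 167 120

[... 2462 characters left out ...]
  73  30
   31  51]
 [143 148 150 154 126  89  74  46  24  24  25  27  54 150 174 149  86  28
   32  33]
 [140 136 134 134 109  83  71  44  24  25  25  25  55 152 175 166 110  27
   30  32]
 [166 163 159 155 130  96  72  44  25  24  31  32  51 127 149 161 117  30
   29  33]
 [165 166 167 169 148 106  72  43  25  31  39  45  43  40  49 111  93  37
   30  32]
 [166 167 168 170 139  93  72  43  27  36  39  51  53  43  38  44  79  61
   30  32]
 [166 167 169 169 143  99  70  44  30  35  38  47  52  43  36  32  82  76
   46  32]
 [167 168 168 168 159 118  71  42  26  31  33  37  40  35  31  28  52  82
   75  46]
 [167 168 168 168 169 134  79  43  57  58  38  30  33  32  26  24  52  89
   90  56]]
```

View pics/e9.png

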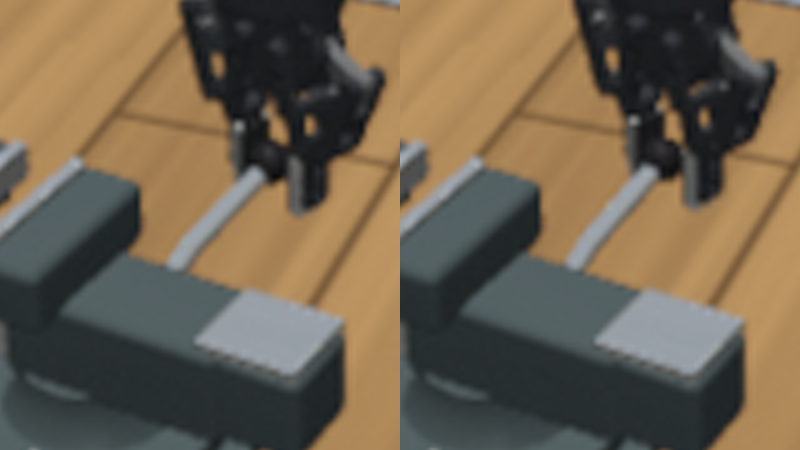

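The ball seems to have moved back about 1 px as the load came off. I'll lift clear and measure the lever and the vise properly.

```bash
python3 -m handwheel '[{"hand":36,"tx":0,"ty":0,"tz":20,"roll":0},{"hand":36,"tx":0,"ty":0,"tz":50,"roll":0},{"hand":36,"tx":0,"ty":0,"tz":75,"roll":0},{"hand":36,"tx":-30,"ty":40,"tz":90,"roll":0},{"hand":36,"tx":-60,"ty":80,"tz":90,"roll":0},{"hand":36,"tx":-90,"ty":120,"tz":90,"roll":0},{"hand":36,"tx":-90,"ty":120,"tz":90,"roll":0}]'; cat > meas.py <<'E'
from station import ctrl
from h import *
import sys
np.set_printoptions(precision=4,suppress=True)
n=sys.argv[1]; rs=eval(sys.argv[2]); rt=eval(sys.argv[3])
S=ctrl.grab_frame("side");T=ctrl.grab_frame("top");np.savez("s"+n+".npz",**S);np.savez("t"+n+".npz",**T)
cv2.imwrite("pics/m"+n+".png",np.hstack([cv2.resize(T["img"][150:270,270:390,::-1],None,fx=3.3,fy=3.3,interpolation=cv2.INTER_CUBIC),cv2.resize(S["img"][150:270,260:380,::-1],None,fx=3.3,fy=3.3,interpolation=cv2.INTER_CUBIC)]))
def dark(f,r):
    g=f["img"][r[0]:r[1],r[2]:r[3]].max(2).astype(float);w=np.clip(100-g,0,60);w[g>100]=0
    k=(g<65).astype(np.uint8);nn,l,st,ce=cv2.connectedComponentsWithStats(k);i=1+np.argmax(st[1:,4])
    m=cv2.dilate((l==i).astype(np.uint8),np.ones((3,3)));w=w*m
    yy,xx=np.mgrid[r[0]:r[1],r[2]:r[3]];print(st[i]);return np.array([(w*xx).sum(),(w*yy).sum()])/w.sum()
pt,ps=dark(T,rt),dark(S,rs);b=tri(T,pt,S,ps);print(pt,ps,b,onz(T,*pt,.095),onz(S,*ps,.095))
c=np.array([.5520,-.1166]);a=np.radians(-9.8);piv=c+.057*np.array([-np.sin(a),np.cos(a)])
for B in(b,onz(T,*pt,.095),onz(S,*ps,.095)):
    d=B[:2]-piv;print(np.hypot(*d).round(4),"lever deg",(110.2-np.degrees(np.arctan2(d[1],d[0]))).round(2))
E
python3 meas.py 10 '(160,185,320,345)' '(180,205,295,325)'
```

```text
time_s: 20.52
eef_pos: [0.5056, 0.1577, 0.1673]
eef_rot: [-1.572, -0.002, 1.116]
wrist_force: [0.8, -0.8, 0.0]
finger_gap: 0.036
[ 8 15  6  7 34]
[ 8 18  8  7 41]
[305.7119 198.0488] [332.0465 180.8229] [0.5897 0.0349 0.098 ] [0.5897 0.0348 0.095 ] [0.5886 0.0398 0.095 ]
0.0994 lever deg 36.59
0.0992 lever deg 36.57
0.1038 lever deg 35.2
```

View pics/m10.png

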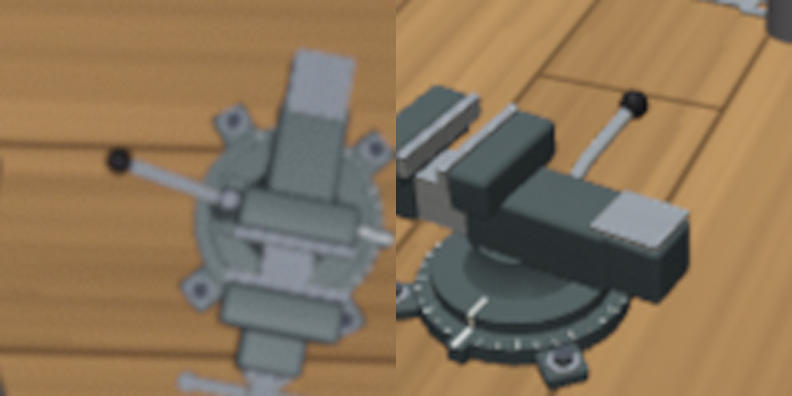

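```bash
python3 - <<'E'
from h import *
for n in("a9","b9","d9","s10"):
    g=np.load(n+".npz")["img"].astype(int)
    # grey bar vs wood: saturation
    out=[]
    for r in(186,188,190,192):
        row=g[r,300:335];sat=row.max(1)-row.min(1);w=((sat<40)&(row.max(1)>90)).astype(float)
        w=np.clip(60-sat,0,60)*(row.max(1)>70);out.append(((w*np.arange(300,335)).sum()/w.sum()).round(2))
    print(n,out)
    print(g[178:186,326:340].max(2))
E
python3 - <<'E'
E
```

```text
a9 [np.float64(316.95), np.float64(314.9), np.float64(316.66), np.float64(318.41)]
[[ 99  73  44  23  25  29  34  37  49  91 129  97  31  30]
 [103  73  43  24  26  35  43  52  47  39  53  49  34  34]
 [ 93  72  44  25  32  38  43  60  52  38  35  36  35  36]
 [ 91  72  43  24  31  34  38  48  46  36  32  46  72  58]
 [108  72  44  23  28  31  33  38  38  33  28  53  96  90]
 [132  79  43  59 108  96  51  30  31  27  25  53  89  99]
 [141  92  69 122 161 151  99  40  24  23  22  52  89  98]
 [145 104 126 161 169 162 123  58  20  20  58  67  89  94]]
b9 [np.float64(316.55), np.float64(314.61), np.float64(315.21), np.float64(318.13)]
[[ 98  67  25  25  29  34  41  42  51  90  94  58  33  31]
 [ 99  67  25  26  35  40  54  52  42  39  40  33  35  33]
 [ 95  67  25  30  34  40  56  55  42  35  32  38  36  30]
 [100  66  24  28  32  35  41  42  37  33  30  64  65  50]
 [108  67  21  39  38  31  36  36  35  29  25  82  94  76]
 [119  67  58 112 124  87  37  28  27  24  21  82 100  80]
 [133  87 123 161 170 140  78  27  20  20  36  85 100  81]
 [142 131 162 171 166 147  98  30  21  57  97 1
[... 426 characters left out ...]
21  22  52  89  89  56]
 [107 124 161 170 152  97  30  21  20  56  66  89  89  56]
 [140 162 170 165 143 100  46  55  67 122 104  89  89  57]]
s10 [np.float64(314.91), np.float64(313.92), np.float64(314.15), np.float64(317.16)]
[[168 163 129  74  47  51  46  40  63 117 143 151 155 158]
 [169 163 110  36  43  58  50  39  35  56 123 138 136 138]
 [169 142  80  34  39  50  46  38  33  28 135 164 164 160]
 [168 123  46  33  35  41  39  33  29  24 116 162 173 176]
 [166 133  93  74  38  31  34  29  26  23 117 163 175 177]
 [160 148 150 141  97  45  24  23  23  35 132 169 177 178]
 [155 160 174 169 138  76  27  21  34 110 161 176 177 177]
 [161 167 170 158 131  82  62  67 112 161 176 177 177 176]]
```

```bash
python3 -m handwheel '[{"hand":36,"tx":0,"ty":0,"tz":0,"roll":0},{"hand":36,"tx":0,"ty":0,"tz":0,"roll":0},{"hand":36,"tx":0,"ty":0,"tz":0,"roll":0},{"hand":36,"tx":0,"ty":0,"tz":0,"roll":0},{"hand":36,"tx":0,"ty":0,"tz":0,"roll":0},{"hand":36,"tx":0,"ty":0,"tz":0,"roll":0},{"hand":36,"tx":0,"ty":0,"tz":0,"roll":0},{"hand":36,"tx":0,"ty":0,"tz":0,"roll":0},{"hand":36,"tx":0,"ty":0,"tz":0,"roll":0},{"hand":36,"tx":0,"ty":0,"tz":0,"roll":0},{"hand":36,"tx":0,"ty":0,"tz":0,"roll":0},{"hand":36,"tx":0,"ty":0,"tz":0,"roll":0}]';python3 meas.py 11 '(160,185,320,345)' '(180,205,295,325)'; python3 -c "
import numpy as np
print(np.load('s11.npz')['img'][178:186,326:340].max(2))"
```

```text
time_s: 22.12
eef_pos: [0.5064, 0.1549, 0.1663]
eef_rot: [-1.571, 0.0, 1.111]
wrist_force: [0.3, 0.4, 0.3]
finger_gap: 0.0361
[ 8 15  6  7 34]
[ 8 18  8  7 41]
[305.7196 198.0516] [332.0494 180.8246] [0.5897 0.0349 0.098 ] [0.5897 0.0347 0.095 ] [0.5886 0.0398 0.095 ]
0.0994 lever deg 36.59
0.0992 lever deg 36.57
0.1038 lever deg 35.2
[[168 163 129  75  47  51  46  39  62 117 143 151 155 158]
 [169 163 111  38  44  57  51  38  36  56 123 138 136 138]
 [169 142  81  36  41  49  46  38  33  28 135 165 164 160]
 [168 123  46  32  34  39  40  33  28  26 116 162 174 176]
 [167 133  92  74  38  33  33  30  24  21 117 163 175 177]
 [159 148 150 141  98  44  25  23  22  34 132 168 176 177]
 [155 160 174 169 137  76  25  19  34 109 161 176 177 177]
 [161 168 171 158 131  83  63  67 112 160 175 177 177 177]]
```

The lever holds still at 36.6° after more than 1 s, but it gave back a few mm when the load came off. I'll feel it again and press a little further into the firm band, to about 16–17 N, and see whether the residual angle grows.

```bash
python3 -m handwheel '[{"hand":36,"tx":28,"ty":-40,"tz":0,"roll":4},{"hand":36,"tx":56,"ty":-80,"tz":0,"roll":8},{"hand":36,"tx":84,"ty":-120,"tz":0,"roll":9.9},{"hand":36,"tx":84,"ty":-120,"tz":0,"roll":9.9},{"hand":36,"tx":84,"ty":-120,"tz":-20,"roll":9.9},{"hand":36,"tx":84,"ty":-120,"tz":-50,"roll":9.9},{"hand":36,"tx":84,"ty":-120,"tz":-80,"roll":9.9},{"hand":36,"tx":84,"ty":-120,"tz":-90,"roll":9.9},{"hand":36,"tx":84,"ty":-120,"tz":-90,"roll":9.9}]'; python3 - <<'E'
import math,numpy as np
p=100*np.array([math.cos(math.radians(73.6)),math.sin(math.radians(73.6))])
for a in (1,2,3,4,5,6,7,8,9,10,11,12):
    t=math.radians(73.6-a);q=100*np.array([math.cos(t),math.sin(t)]);print(a,np.round(q-p,1),end='; ')
E
```

```text
time_s: 23.35
eef_pos: [0.5898, 0.0354, 0.076]
eef_rot: [-1.569, 0.0, 1.285]
wrist_force: [-0.4, 0.4, 0.4]
finger_gap: 0.036
1 [ 1.7 -0.5]; 2 [ 3.3 -1. ]; 3 [ 5.  -1.6]; 4 [ 6.6 -2.2]; 5 [ 8.3 -2.8]; 6 [ 9.9 -3.5]; 7 [11.5 -4.2]; 8 [13.1 -4.9]; 9 [14.7 -5.6]; 10 [16.2 -6.4]; 11 [17.8 -7.1]; 12 [19.3 -8. ];
```

```bash
python3 -m handwheel '[{"hand":36,"tx":1.7,"ty":-0.5,"tz":0,"roll":-1},{"hand":36,"tx":3.3,"ty":-1,"tz":0,"roll":-2},{"hand":36,"tx":5,"ty":-1.6,"tz":0,"roll":-3},{"hand":36,"tx":5,"ty":-1.6,"tz":0,"roll":-3}]'
```

```text
time_s: 23.85
eef_pos: [0.5947, 0.0337, 0.0767]
eef_rot: [-1.569, -0.0, 1.232]
wrist_force: [-4.4, 3.0, 3.8]
finger_gap: 0.0357
```

```bash
python3 -m handwheel '[{"hand":36,"tx":1.6,"ty":-0.6,"tz":0,"roll":-1},{"hand":36,"tx":3.3,"ty":-1.2,"tz":0,"roll":-2},{"hand":36,"tx":3.3,"ty":-1.2,"tz":0,"roll":-2}]'
```

```text
time_s: 24.22
eef_pos: [0.5958, 0.0329, 0.0764]
eef_rot: [-1.565, 0.001, 1.197]
wrist_force: [-10.4, 2.7, 8.1]
finger_gap: 0.0357
```

```bash
python3 -m handwheel '[{"hand":36,"tx":1.6,"ty":-0.7,"tz":0,"roll":-1},{"hand":36,"tx":3.2,"ty":-1.4,"tz":0,"roll":-2},{"hand":36,"tx":3.2,"ty":-1.4,"tz":0,"roll":-2}]'
```

```text
time_s: 24.6
eef_pos: [0.598, 0.0319, 0.0763]
eef_rot: [-1.563, 0.001, 1.163]
wrist_force: [-12.4, 3.4, 10.0]
finger_gap: 0.0358
```

```bash
python3 -m handwheel '[{"hand":36,"tx":1.6,"ty":-0.7,"tz":0,"roll":-1},{"hand":36,"tx":3.2,"ty":-1.5,"tz":0,"roll":-2},{"hand":36,"tx":3.2,"ty":-1.5,"tz":0,"roll":-2}]'; python3 -c "
from station import ctrl
s=ctrl.state();print(s['wrist_force'],s['ft_torque'])"
```

```text
time_s: 24.98
eef_pos: [0.6002, 0.0308, 0.0763]
eef_rot: [-1.561, 0.001, 1.128]
wrist_force: [-13.3, 5.0, 11.8]
finger_gap: 0.0361
[-13.31114103   4.99914673  11.83995942] [0.99212476 3.01901884 0.08221708]
```

```bash
python3 -m handwheel '[{"hand":36,"tx":1.6,"ty":-0.8,"tz":0,"roll":-1},{"hand":36,"tx":3.1,"ty":-1.5,"tz":0,"roll":-2},{"hand":36,"tx":3.1,"ty":-1.5,"tz":0,"roll":-2}]'; python3 -c "
from station import ctrl
s=ctrl.state();print(s['wrist_force'],s['ft_torque'])"; python3 blob.py a12
```

```text
time_s: 25.35
eef_pos: [0.6023, 0.0297, 0.0763]
eef_rot: [-1.559, 0.002, 1.094]
wrist_force: [-16.6, 4.7, 12.5]
finger_gap: 0.0358
[-16.60205498   4.69420196  12.5147735 ] [1.19001406 3.53204994 0.0451107 ]
25.4 [-17.22619381   6.05191185  13.01157344]
```

Held force is now about 17 N. I'll back off and lift clear.

```bash
python3 -m handwheel '[{"hand":36,"tx":-2.5,"ty":1.3,"tz":0,"roll":0},{"hand":36,"tx":-5,"ty":2.6,"tz":0,"roll":0},{"hand":36,"tx":-7.5,"ty":3.8,"tz":0,"roll":0},{"hand":36,"tx":-10,"ty":5,"tz":0,"roll":0},{"hand":36,"tx":-11,"ty":5.5,"tz":0,"roll":0},{"hand":36,"tx":-11,"ty":5.5,"tz":0,"roll":0}]'
python3 blob.py b12
```

```text
time_s: 26.15
eef_pos: [0.5971, 0.0331, 0.076]
eef_rot: [-1.571, 0.0, 1.092]
wrist_force: [-2.8, -0.1, 0.2]
finger_gap: 0.0364
26.2 [-2.75089989 -0.06889578 -0.68621559]
```

View pics/b12.png

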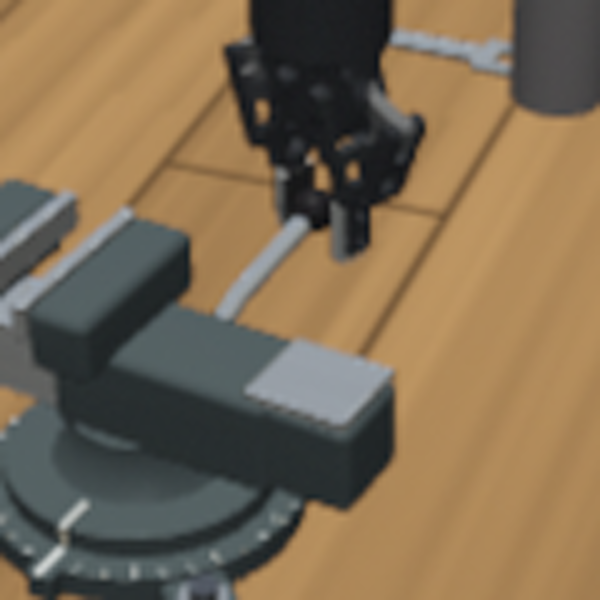

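```bash
python3 -m handwheel '[{"hand":36,"tx":-1.5,"ty":1,"tz":0,"roll":0},{"hand":36,"tx":-3,"ty":2,"tz":0,"roll":0},{"hand":36,"tx":-3,"ty":2,"tz":0,"roll":0}]'
python3 -m handwheel '[{"hand":36,"tx":0,"ty":0,"tz":20,"roll":0},{"hand":36,"tx":0,"ty":0,"tz":50,"roll":0},{"hand":36,"tx":0,"ty":0,"tz":75,"roll":0},{"hand":36,"tx":-30,"ty":40,"tz":90,"roll":0},{"hand":36,"tx":-60,"ty":80,"tz":90,"roll":0},{"hand":36,"tx":-90,"ty":120,"tz":90,"roll":0},{"hand":36,"tx":-90,"ty":120,"tz":90,"roll":0},{"hand":36,"tx":-90,"ty":120,"tz":90,"roll":0}]'
python3 meas.py 13 '(160,185,320,345)' '(180,205,295,325)'; python3 -c "
import numpy as np
print(np.load('s13.npz')['img'][178:186,326:340].max(2))
print(np.load('a12.npz')['img'][178:186,326:342].max(2))"
```

```text
time_s: 26.58
eef_pos: [0.595, 0.0355, 0.0768]
eef_rot: [-1.572, -0.001, 1.092]
wrist_force: [0.0, -0.4, 0.5]
finger_gap: 0.036
time_s: 27.58
eef_pos: [0.5048, 0.1554, 0.1668]
eef_rot: [-1.572, -0.001, 1.093]
wrist_force: [0.5, -1.0, 0.3]
finger_gap: 0.0362
[ 8 15  6  7 34]
[ 8 18  8  7 41]
[305.7761 197.9876] [332.1028 180.8626] [0.5899 0.0348 0.098 ] [0.5898 0.0346 0.095 ] [0.5888 0.0397 0.095 ]
0.0993 lever deg 36.72
0.0991 lever deg 36.7
0.1037 lever deg 35.33
[[168 163 140  97  55  50  46  40  62 117 143 151 155 158]
 [169 162 115  47  43  60  51  40  36  56 123 138 136 138]
 [169 142  81  34  40  51  47  38  34  30 135 164 164 160]
 [168 122  46  32  35  39  39  34  31  26 116 162 174 176]
 [167 133  94  78  39  32  34  30  25  22 117 163 176 177]
 [167 159 156 144  98  45  25  23  21  34 133 169 177 178]
 [166 168 176 169 138  77  26  18  35 109 161 176 178 177]
 [164 168 171 159 132  85  63  68 112 161 175 177 177 176]]
[[125  77  55  25  25  25  31  34  47  90 128 101  43  30  32  36]
 [124  77  55  25  25  31  39  47  46  42  45  43  35  36  34  33]
 [124  76  55  25  28  36  40  52  52  45  38  32  33  41  36  32]
 [124  76  55  25  30  35  37  47  51  44  36  39  61  48  31  28]
 [128  83  55  23  26  30  34  37  39  36  31  44  85  78  42  29]
 [140  98  54  33  90  88  51  32  33  31  27  38  85  93  60  30]
 [149 108  60 114 152 148 104  45  25  22  21  36  85  99  67  30]
 [149 111 120 165 173 167 137  76  26  21  19  40  86 100  66  29]]
```

The lever rests at 36.7°, the same as after the first push, so its resting point is where its own friction holds it past the bite. Now the final mark alignment and a look at the bystanders.

```bash
python3 - <<'E'
from h import *
def cen(row,c0,c1,base):
    w=np.clip(g[row,c0:c1]-base,0,None);return (w*np.arange(c0,c1)).sum()/w.sum()
for n in("s6","s11","s13"):
    S=dict(np.load(n+".npz"));g=S["img"].min(2).astype(float)
    Z=[(cen(r,272+9-(r-250)-3,272+9-(r-250)+4,88),r,.018) for r in(251,252,253)]
    M=[(cen(r,280,290,88),r,.032) for r in(241,242,243)]
    c=np.array([.5523,-.1162])
    print(n,[[np.degrees(np.arctan2(*(onz(S,*p)[:2]-c)[::-1])).round(2) for p in L] for L in(Z,M)])
T=dict(np.load("t13.npz"));t0=dict(np.load("top0.npz"));s0=dict(np.load("side0.npz"))
cv2.imwrite("pics/f.png",T["img"][:,:,::-1]);cv2.imwrite("pics/fz.png",cv2.resize(S["img"][225:265,265:305,::-1],None,fx=12,fy=12,interpolation=cv2.INTER_CUBIC))
for nm,a,b,r in(("hammer top",t0,T,(185,280,430,465)),("wrench top",t0,T,(190,260,170,200)),("bottle top",t0,T,(160,195,175,215)),("hammer side",s0,S,(285,340,175,295)),("bottle/wrench side",s0,S,(105,165,320,395))):
    d=np.abs(a["img"][r[0]:r[1],r[2]:r[3]].astype(int)-b["img"][r[0]:r[1],r[2]:r[3]]);print(nm,d.mean().round(2),d.max())
E
```

```text
s6 [[np.float64(-100.62), np.float64(-100.52), np.float64(-100.45)], [np.float64(-100.82), np.float64(-100.68), np.float64(-100.55)]]
s11 [[np.float64(-100.61), np.float64(-100.52), np.float64(-100.47)], [np.float64(-100.83), np.float64(-100.68), np.float64(-100.56)]]
s13 [[np.float64(-100.61), np.float64(-100.53), np.float64(-100.44)], [np.float64(-100.84), np.float64(-100.7), np.float64(-100.56)]]
hammer top 5.1 11
wrench top 13.42 153
bottle top 24.88 157
hammer side 2.7 4
bottle/wrench side 9.84 159
```

View pics/fz.png

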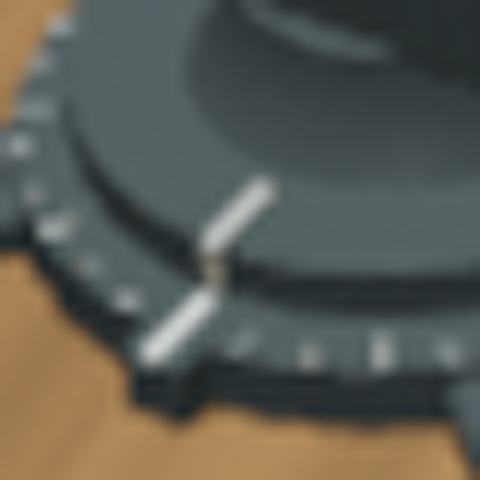

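View pics/f.png

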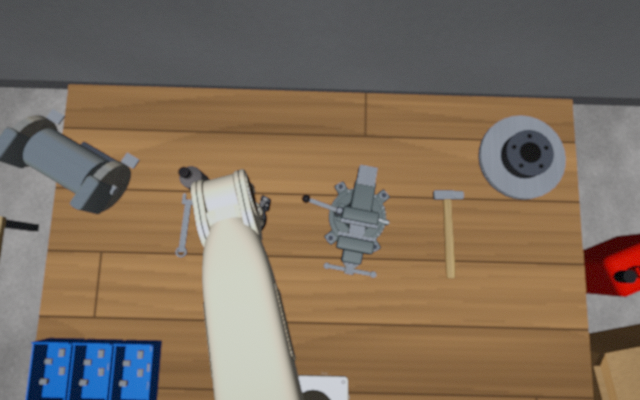

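The mark and zero lines are aligned within about 0.2°, and the vise did not move while the lever was locked. The hammer is unmoved. The wrench and bottle differences come from the arm covering them, so I'll pull back and recheck.

```bash
python3 -m handwheel '[{"hand":36,"tx":-10,"ty":0,"tz":30,"roll":0},{"hand":36,"tx":-50,"ty":-10,"tz":70,"roll":0},{"hand":36,"tx":-90,"ty":-30,"tz":90,"roll":0},{"hand":36,"tx":-130,"ty":-60,"tz":90,"roll":0},{"hand":36,"tx":-150,"ty":-80,"tz":90,"roll":0},{"hand":36,"tx":-150,"ty":-80,"tz":90,"roll":0},{"hand":36,"tx":-150,"ty":-80,"tz":90,"roll":0}]'
python3 meas.py 14 '(160,185,320,345)' '(180,205,295,325)'; python3 - <<'E'
from h import *
S=dict(np.load("s14.npz"));T=dict(np.load("t14.npz"));t0=dict(np.load("top0.npz"));s0=dict(np.load("side0.npz"))
for nm,a,b,r in(("hammer top",t0,T,(185,280,430,465)),("wrench top",t0,T,(190,260,170,200)),("bottle top",t0,T,(160,195,175,215)),("hammer side",s0,S,(285,340,175,295)),("bottle/wrench side",s0,S,(105,165,320,395))):
    d=np.abs(a["img"][r[0]:r[1],r[2]:r[3]].astype(int)-b["img"][r[0]:r[1],r[2]:r[3]]);print(nm,d.mean().round(2),d.max())
E
```

```text
time_s: 28.55
eef_pos: [0.3554, 0.0751, 0.2566]
eef_rot: [-1.572, -0.001, 1.091]
wrist_force: [0.4, -0.8, 0.6]
finger_gap: 0.0361
[ 8 15  6  7 33]
[ 8 18  8  7 41]
[305.767  197.9915] [332.0918 180.8557] [0.5899 0.0348 0.098 ] [0.5898 0.0346 0.095 ] [0.5887 0.0397 0.095 ]
0.0993 lever deg 36.71
0.0991 lever deg 36.69
0.1037 lever deg 35.31
hammer top 1.95 9
wrench top 1.94 9
bottle top 1.94 9
hammer side 1.53 3
bottle/wrench side 1.45 3
```

```bash
python3 -c "
from station import ctrl
print(ctrl.close_job())"
```

```text
the job is handed in; nothing more can be done
None
```

The vise is back at its zero mark and locked, and I handed the job in at about 28.6 s. One check was not as clean as I wanted: the lever eased back after each push.

- **Swing:** I gripped the anvil tail and turned it about 36°. That measured about 1.7° short, so I re-gripped and added the rest. The mark stands within about 0.2° of zero in the side view, both before and after locking. The top view is noisier and showed 0.3–0.5° before locking.
- **Lock:** I pushed the ball clockwise, and the clamp bit at about 0.59 rad. I pressed until the held push at the ball read about 14–15 N, then a second time to about 17 N. One noisy reading reached 18.1 N, well under the 24 N strain limit.
- **Lever easing back:** The ball came back a few mm each time the load was released. It rests at about 0.64 rad, the same after both pushes, which I put at about 5 mm past the bite. It stayed at 0.64 rad for over a second after each push. When I pushed again it began to move at roughly 10 N, so the clamping force it keeps is lower than what I pressed with. I could not measure the force on the clamp shoe.
- **Bystanders:** The hammer, wrench and bottle look the same in both views as at the start. The robot was clear of everything at hand-in.

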